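# Stack the sauce pans for the serving hatch

## Task

Tidy the serving counter after lunch: lay the wooden trivet flat in the middle of the yellow taped square, then stand the largest pan (black handle) centred on the trivet and nest all the other pans inside it in order of size, each sitting flat on the bottom of the one below, with the handles fanned out so that no handle lies over another and there is at least a finger's width (about 20 mm) free between any two where you would hold them. Lay the spatula and the serving spoon flat and side by side on the blue mat, each along the length of the mat and within it. Leave the sanitizer bottle, the sauce jar and the bowls alone.

Things in the scene. Friction and masses are not known exactly. Their poses are not given: they have to be found in the camera images.
- pan_a: steel sauce pan, black handle, rim 120 mm across, foot 108 mm, 50 mm deep, wall 2.5 mm, bottom 5 mm thick, largest of the set, always there. Origin: centre of underside, z up. One level handle along own +x, from the rim to 150 mm from the axis, 16 mm wide, 10 mm high, lying on the rim (50-60 mm up). About 0.3 kg.
- pan_a_grip (a point): point in the middle of the black handle's section, 100 mm out from the pan's axis and 55 mm above the pan's underside: take the pan here from above, fingers either side of the handle
- pan_b: steel sauce pan, red handle, rim 104 mm across, foot 92 mm, 50 mm deep, wall 2.5 mm, bottom 5 mm thick; may be absent. Origin: centre of underside, z up. One level handle along own +x, from the rim to 150 mm from the axis, 16 mm wide, 10 mm high, lying on the rim (50-60 mm up). Nested, its underside is 5 mm above that of the pan it sits in, 5.5 mm play to the next size.
- pan_b_grip (a point): point in the middle of the red handle's section, 100 mm out from the pan's axis and 55 mm above the pan's underside: take the pan here from above, fingers either side of the handle
- pan_c: steel sauce pan, yellow handle, rim 88 mm across, foot 76 mm, 50 mm deep, wall 2.5 mm, bottom 5 mm thick; may be absent. Origin: centre of underside, z up. One level handle along own +x, from the rim to 150 mm from the axis, 16 mm wide, 10 mm high, lying on the rim (50-60 mm up). Nested, its underside is 5 mm above that of the pan it sits in, 5.5 mm play to the next size.
- pan_c_grip (a point): point in the middle of the yellow handle's section, 100 mm out from the pan's axis and 55 mm above the pan's underside: take the pan here from above, fingers either side of the handle
- pan_d: steel sauce pan, green handle, rim 72 mm across, foot 60 mm, 50 mm deep, wall 2.5 mm, bottom 5 mm thick; may be absent. Origin: centre of underside, z up. One level handle along own +x, from the rim to 150 mm from the axis, 16 mm wide, 10 mm high, lying on the rim (50-60 mm up). Nested, its underside is 5 mm above that of the pan it sits in, 5.5 mm play to the next size.
- pan_d_grip (a point): point in the middle of the green handle's section, 100 mm out from the pan's axis and 55 mm above the pan's underside: take the pan here from above, fingers either side of the handle
- pan_e: steel sauce pan, blue handle, rim 56 mm across, foot 44 mm, 50 mm deep, wall 2.5 mm, bottom 5 mm thick; may be absent. Origin: centre of underside, z up. One level handle along own +x, from the rim to 150 mm from the axis, 16 mm wide, 10 mm high, lying on the rim (50-60 mm up). Nested, its underside is 5 mm above that of the pan it sits in, 5.5 mm play to the next size.
- pan_e_grip (a point): point in the middle of the blue handle's section, 100 mm out from the pan's axis and 55 mm above the pan's underside: take the pan here from above, fingers either side of the handle
- trivet: beech pot trivet: a flat cross of two bars at right angles, each 124 mm long, 20 mm wide, 14 mm thick, along its own x and y. Origin: centre of its underside. About 0.12 kg; can be pinched across one bar about 38 mm out from the middle
- spatula: spatula lying flat, 190 mm long, with a black handle 16 mm wide and 14 mm high from x = -95 to +25 mm and a steel blade 50 mm wide, 3 mm thick, from x = +40 to +95 mm. Origin: on the underside, middle of its length and near its balance point; own x runs from handle to blade
- spoon: serving spoon lying flat, 188 mm long, with an orange handle 16 mm wide and 14 mm high from x = -95 to +25 mm and a round steel bowl 50 mm across, 13 mm deep, centred at x = +68 mm. Origin: on the underside, near its balance point; own x runs from handle to bowl
- mark: square outlined on the counter in yellow tape, 180 mm outside, tape 14 mm wide, flush with the counter; fixed. Origin: its centre, at counter height
- mat: blue mat fixed to the counter, 130 mm along its own x, 220 mm along its own y (its length), 4 mm thick. Origin: centre of its underside
- sanitizer: clear bottle with green cap, 64 mm across, 170 mm tall, standing; leave alone. Origin: centre of its underside
- sauce_jar: amber glass jar with steel cap, 76 mm across, 100 mm tall; leave alone. Origin: centre of its underside
- bowls: two nested white bowls, 130 mm across, 64 mm tall; leave alone. Origin: centre of the underside
Mind the look-alikes: they are no part of the job. What is shaped like the pan_a but green is not meant. Leave any green look-alike of the spatula alone.

How it is judged:
By the outcome, as a careful person would: the job done as asked, in the order asked, and still so for the second after the job is handed in, with the robot touching nothing.
Of pan_b, pan_c, pan_d, pan_e only 2 to 4 are there at a start; the rules pass over those that are not, and their reading is None.
At some moment in a run one of spatula, spoon may be knocked a few centimetres aside while the robot is not near it.
Once in a run the grip may slacken for a moment while it holds something.
It also fails if it takes over 210 s, if anything falls off the work surface, if the arm or the gripper's body presses on something with over 40 N, if the wrist force passes 120 N, or if a joint passes its speed limit or range.

## Robot

A 7-joint arm with a two-finger parallel gripper is mounted at the origin on the work surface. World frame = base frame: x ahead of the robot, y to its left, z up, the work surface at z = 0. Lengths are in m, angles in rad, forces in N, time in s.
With the tool pointing down it reaches from about 0.35 to 0.9 m from the base axis. Payload 19.9 kg.
Tool frame: the origin (TCP) lies at the very end of the fingers, on their centre line; the grasp point (between the pads) lies pinch_z behind it (pinch_z is the distance from the TCP to the grasp point, in m); z points along the fingers, x is the direction in which the jaws open and shut, and the axes are right-handed (so a half turn about z gives the same grasp; the last joint's range is limited). The gripper opens to 94 mm and grips with 3 to 60 N. Pads are 16 mm wide; open, the fingers measure 119 mm over their backs; the gripper's body (75 mm by 177 mm) begins 78 mm behind the grasp point.
Start: joints at [1.216, 0.417, -0.01, 1.614, 0.005, 1.111, -0.053], TCP at [0.192, -0.595, 0.205] pointing down, gripper open.
Joint ranges: [-2.81, 2.81], [-0.39, 2.02], [-1.27, 1.25], [0.06, 2.57], [-1.19, 4.33], [0.19, 2], [-2.82, 2.82]. Speed limits (rad/s): [1.89, 1.89, 2.39, 2.39, 3.01, 3.01, 3.01].

## Interface

Orientations are given as a rotation vector (axis times angle).
In Python, from rig import get_state, grab_frame, camera_model, close_job, pinch_z gives the robot as it stands.
- The arm moves only by the tool jog_arm, never from a script. Its argument "series" is a list that holds one entry, the list of rows, each a list of 5 numbers: the finger opening in mm, from 0 to 94, then the shift along the tool's x, y, z in mm, then the turn about the tool's z in degrees. A call has exactly 10 rows; each row shifts and turns the commanded pose from where the row before left it, along the tool's axes as they then stand; what a row does not reach is not made up. A row lasts 1/12 s, in which the tool goes at most 41.7 mm and 7.16 degrees, less where a joint would pass 70% of its speed; a pose out of reach is approached as far as the arm can. A call is refused whole if a number of a shift passes 41.7 or a number of a turn 7.16, either way. A call with a gripper value outside its range is refused whole. The fingers move at their own pace and stop on an object; "force" is the grip in N (left out, the last holds). Time passes only in rows, so rows that do not move let the fingers close, or fill a call up. It gives the time, the measured TCP pose, the force and the opening at its end, in the units of the state.
- get_state(): the state, without advancing time (a new reading comes with each control period).
- grab_frame(name): name is "scene" or "top" or "wrist"; returns (picture, depth): 400x640x3 uint8, red, green, blue; 400x640 float32, m along the optical axis (not along the pixel's ray), 0 where there is no reading.
- camera_model(name): a dict with "fx", "fy", "cx", "cy" (pixels), "R" (3x3) and "t" (3): a world point X has camera coordinates R X + t. Camera axes: x right, y down, z forward; pixel columns grow to the right and rows downward; lengths in m; the calibration is good to about 2 mm. A picture is of the moment at which its call begins: read the wrist's pose just before it. camera_model takes no time and is no camera call; for the wrist camera it gives the pose at the moment of the call.
- close_job(): hands the job in, once; it reports no verdict.
The state is a dict: "clock": time; "qpos": joint angles; "qd": joint speeds; "joint_torque": joint torques, N m; "eef_pos": TCP position; "ee_rot": TCP orientation; "contact_force": force on the tool from outside, world axes, zero at the start; "ft_torque": the same for the moment, N m; "width": opening from 0.0 (shut) to 1.0 (fully open).
Only numpy, scipy, OpenCV 4.12 (cv2) and the standard library are available. Lean on these libraries where they do the work, as an engineer would, in place of code of your own. Each camera call takes 0.05 s, during which the arm holds its last target.

## Working session

There is one attempt and no reset: what is moved stays moved. The work goes in short steps, Python scripts to look and compute and a tool call to move; the robot and the scene stay as the last step left them, time stands still between calls to the robot, and variables do not carry over. Pictures are saved under pics/ and viewed, and the job is handed in when it is done.

Besides the shell and the picture viewer there is one more tool, called after "Emit:" in YAML: its name, and indented under it one key for each argument. jog_arm: Moves the arm, as the interface text tells. Its arguments: {"type":"object","properties":{"series":{"type":"array","items":{"type":"array","items":{"type":"array","items":{"type":"number"}}}},"force":{"type":"number"}},"required":["series"]}

```bash
mkdir -p pics; ls; python3 - <<'E'
from rig import *
import rig, cv2
import numpy as np
print(pinch_z if not callable(pinch_z) else pinch_z())
s=get_state(); print(s)
for n in ["scene","top"]:
    im,d=grab_frame(n); cv2.imwrite(f"pics/{n}0.png",im[:,:,::-1]); np.save(f"pics/{n}0_d.npy",d); m=camera_model(n); print(n,m)
E
```

```text
pics
0.0188
{'clock': 0.0, 'qpos': array([ 1.21651079,  0.41796375, -0.01032453,  1.61416974,  0.00470417,
        1.11070294, -0.05296456]), 'qd': array([ 1.64451409e-05, -1.00099601e-03, -2.67090899e-04,  2.80886109e-03,
       -1.19182404e-03, -1.08332087e-03,  1.59870746e-03]), 'joint_torque': array([-2.76765597e-03, -8.51249456e+01,  6.37397747e-01, -4.25994730e+01,
       -4.89560177e-02,  1.85655121e-02,  1.01863268e-04]), 'eef_pos': array([ 0.19220125, -0.59431542,  0.20483344]), 'ee_rot': array([-2.53987038e+00,  1.84786398e+00,  1.62497231e-03]), 'contact_force': array([-0.3337877 ,  0.36048523, -0.2242978 ]), 'ft_torque': array([ 0.03793089, -0.01892016,  0.02182087]), 'width': 1.0025040117173272}
scene {'fx': 451.06869468811345, 'fy': 451.06869468811345, 'cx': 314.8119568029174, 'cy': 186.5029929320731, 'R': array([[ 2.74999671e-01,  9.61444024e-01,  7.54443206e-04],
       [ 7.25174899e-01, -2.06904800e-01, -6.56743306e-01],
       [-6.31265829e-01,  1.81151296e-01, -7.54113825e-01]]), 't': array([-0.14781101, -0.28972991,  1.7153914 ])}
top {'fx': 475.92375296068747, 'fy': 475.92375296068747, 'cx': 323.1767956372841, 'cy': 195.63390057797116, 'R': array([[ 0.02306871, -0.99959144,  0.01687547],
       [-0.98879003, -0.02530373, -0.14715298],
       [ 0.14751987, -0.01329167, -0.98896978]]), 't': array([-0.0188317 ,  0.48679421,  1.72439079])}
```

View pics/top0.png

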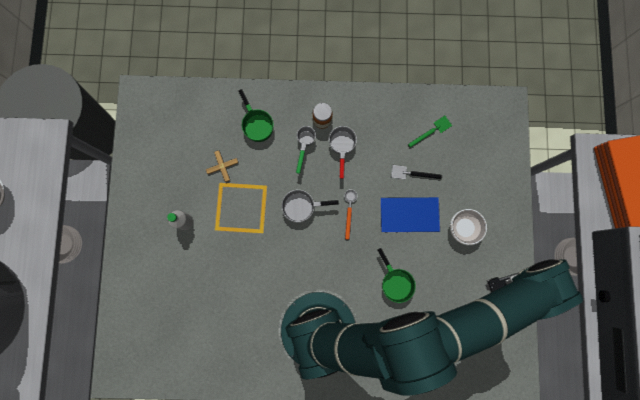

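View pics/scene0.png

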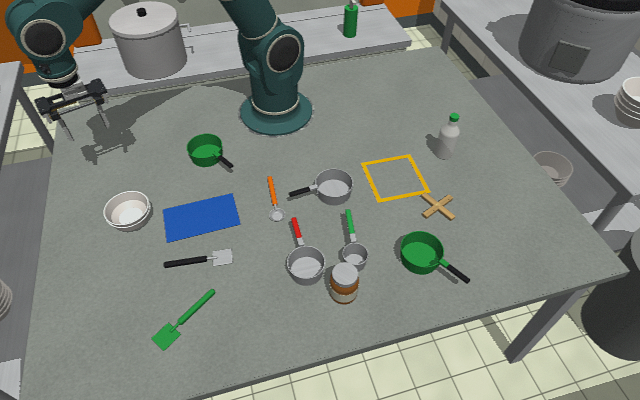

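```bash
cat > h.py <<'E'
from rig import *
import cv2, numpy as np
from scipy.spatial.transform import Rotation as Rn
def frame(n):
    m=camera_model(n); im,d=grab_frame(n); return im,d,m
def ray(m,uv,z):
    """pixels -> world points on plane z"""
    uv=np.atleast_2d(np.asarray(uv,float)); R,t=np.array(m["R"]),np.array(m["t"])
    c=-R.T@t; d=np.c_[(uv[:,0]-m["cx"])/m["fx"],(uv[:,1]-m["cy"])/m["fy"],np.ones(len(uv))]@R
    return c+d*((z-c[2])/d[:,2])[:,None]
def cloud(m,dep):
    v,u=np.mgrid[:dep.shape[0],:dep.shape[1]]
    p=np.stack([(u-m["cx"])/m["fx"]*dep,(v-m["cy"])/m["fy"]*dep,dep],-1)
    return (p-np.array(m["t"]))@np.array(m["R"])
def proj(m,X):
    p=np.atleast_2d(X)@np.array(m["R"]).T+np.array(m["t"])
    return np.c_[p[:,0]/p[:,2]*m["fx"]+m["cx"],p[:,1]/p[:,2]*m["fy"]+m["cy"]]
def save(n,im): cv2.imwrite(f"pics/{n}.png",im[:,:,::-1])
def hsv(im): return cv2.cvtColor(im,cv2.COLOR_RGB2HSV)
def mask(im,lo,hi): return cv2.inRange(hsv(im),np.array(lo),np.array(hi))
def pca(P):
    c=P.mean(0); w,v=np.linalg.eigh(np.cov((P-c).T)); return c,v[:,-1],np.sqrt(w[::-1])
def st():
    s=get_state(); R=Rn.from_rotvec(s["ee_rot"]).as_matrix()
    return s,np.array(s["eef_pos"]),R
def plan(x,y,z,ang):
    """print shift in tool axes to TCP (x,y,z) with jaw (tool x) direction at world angle ang deg (mod 180)"""
    s,p,R=st(); d=np.array([x,y,z])-p; dt=R.T@d*1000
    a=np.degrees(np.arctan2(R[1,0],R[0,0])); 
    # tool z down: turning +about tool z reduces world angle
    t=-(ang-a); t=(t+90)%180-90
    print("clock %.2f tcp %s jaw %.1f tilt %.2f | shift tool %s turn %.1f (q7 %.2f) width %.3f F %s"%(s["clock"],p.round(4),a,np.degrees(np.arccos(-R[2,2])),dt.round(1),t,s["qpos"][6],s["width"],np.round(s["contact_force"],1)))
E
python3 - <<'E'
import cv2
im=cv2.imread('pics/top0.png'); cv2.imwrite('pics/top0z.png',cv2.resize(im[80:310,190:490],None,fx=2.6,fy=2.6,interpolation=cv2.INTER_CUBIC))
im=cv2.imread('pics/scene0.png'); cv2.imwrite('pics/scene0z.png',cv2.resize(im[110:360,90:490],None,fx=2,fy=2,interpolation=cv2.INTER_CUBIC))
E
```

```text
(no output)
```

View pics/top0z.png

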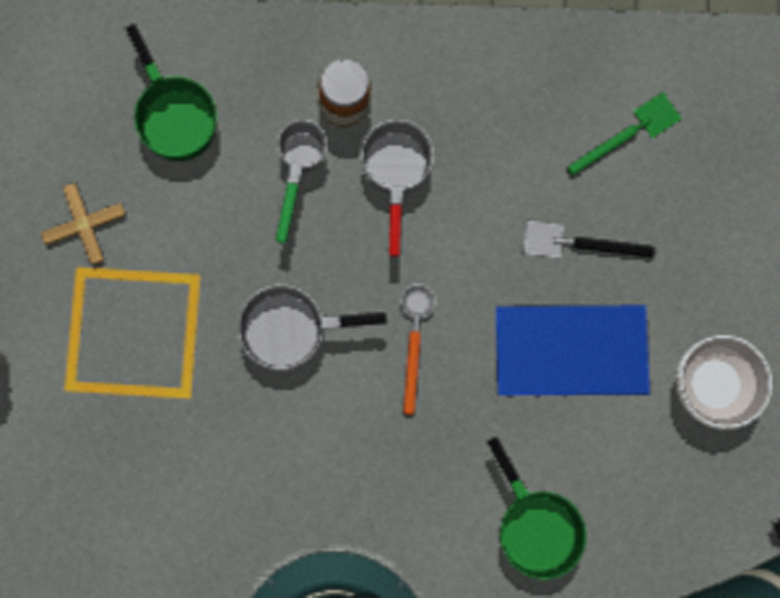

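View pics/scene0z.png

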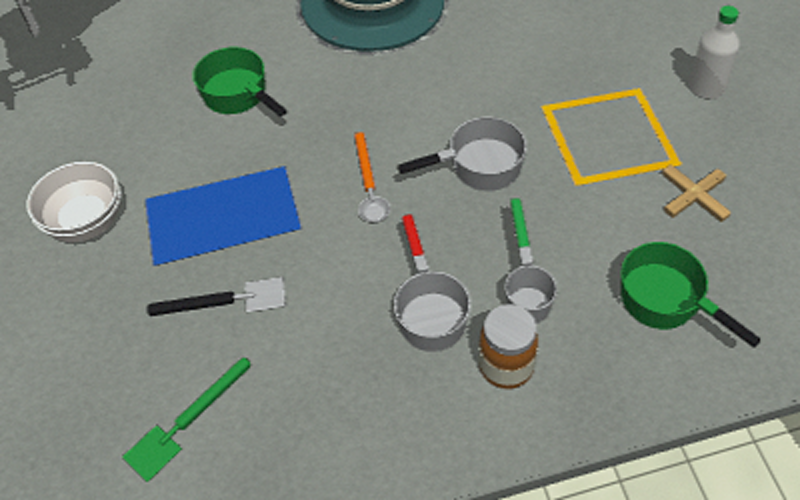

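Top picture: the pans with a black handle are the steel one at (299,207) and green ones at (258,125) and (398,287). pan_a is the steel one. pan_b (red handle) is at (343,140) and pan_d (green handle, steel body) at (306,135); pan_c and pan_e are absent. Spatula candidates are steel with black handle at (418,174), which is the one meant, and all-green at (430,132). The spoon is at (350,215), the trivet at (222,166), the square at (242,208) and the mat at (410,214).

```bash
python3 - <<'E'
from h import *
im=cv2.imread('pics/top0.png')[:,:,::-1].copy(); d=np.load('pics/top0_d.npy'); m=camera_model("top"); C=cloud(m,d)
im2=cv2.imread('pics/scene0.png')[:,:,::-1].copy(); d2=np.load('pics/scene0_d.npy'); m2=camera_model("scene"); C2=cloud(m2,d2)
H=hsv(im)
print("table z", np.median(C[240:260,250:330,2]))
def rep(name,mk,z,box):
    u0,v0,u1,v1=box; mm=np.zeros_like(mk); mm[v0:v1,u0:u1]=mk[v0:v1,u0:u1]; v,u=np.nonzero(mm)
    P=ray(m,np.c_[u,v],z); c,ax,sd=pca(P[:,:2]); rc=cv2.minAreaRect((P[:,:2]*1000).astype(np.float32))
    print(name,len(u),"c",c.round(3),"ang %.1f"%np.degrees(np.arctan2(ax[1],ax[0])),"rect",np.round(rc[0],1),np.round(rc[1],1),round(rc[2],1), "zmed",np.median(C[v,u,2]).round(3))
rep("blue mat",mask(im,(105,120,60),(125,255,255)),.004,(370,190,450,240))
rep("mark",mask(im,(15,120,120),(30,255,255)),0,(205,178,275,240))
rep("trivet",mask(im,(10,60,100),(25,200,255)),.014,(200,145,245,183))
rep("red h",mask(im,(0,150,100),(5,255,255))|mask(im,(175,150,100),(180,255,255)),.06,(330,150,350,185))
rep("green h",mask(im,(50,100,60),(75,255,255)),.06,(290,145,315,180))
rep("black ha",mask(im,(0,0,0),(180,255,45)),.06,(318,198,342,208))
rep("orange",mask(im,(5,150,120),(15,255,255)),.014,(335,200,360,245))
rep("spat h",mask(im,(0,0,0),(180,255,45)),.014,(405,165,450,185))
# pan rims via height
for nm,box in dict(a=(275,180,325,235),b=(325,122,362,162),d=(293,122,317,150)).items():
    u0,v0,u1,v1=box; P=C[v0:v1,u0:u1].reshape(-1,3); P=P[(P[:,2]>.042)&(P[:,2]<.056)]
    c,r=cv2.minEnclosingCircle((P[:,:2]*1000).astype(np.float32)); print(nm,len(P),np.round(c,1),round(r,1))
for nm,box in dict(bottle=(160,205,190,235),jar=(310,100,335,135),bowls=(448,205,490,248)).items():
    u0,v0,u1,v1=box; P=C[v0:v1,u0:u1].reshape(-1,3); P=P[P[:,2]>.03]; print(nm,len(P),P.min(0).round(3),P.max(0).round(3))
E
```

```text
table z 0.00020623492428897887
blue mat 1989 c [ 0.429 -0.335] ang 92.0 rect [ 430.9 -334.4] [128.6 218.8] 1.4 zmed 0.005
mark 718 c [0.441 0.302] ang -149.1 rect [449.3 300.4] [181.2 198.6] 87.8 zmed 0.002
trivet 320 c [0.596 0.379] ang -160.4 rect [590.6 380.6] [ 95.8 108.4] 68.0 zmed 0.014
red h 76 c [ 0.588 -0.072] ang -179.0 rect [588.2 -71.8] [67.7 11.1] 1.0 zmed 0.06
green h 100 c [0.609 0.082] ang 169.8 rect [609.4  81.5] [16.  84.8] 80.1 zmed 0.06
black ha 62 c [ 0.458 -0.028] ang 96.7 rect [458.1 -28.4] [13.1 59.4] 6.2 zmed 0.06
orange 121 c [ 0.389 -0.102] ang 176.6 rect [ 390.2 -101.9] [ 14.8 112.8] 86.2 zmed 0.014
spat h 129 c [ 0.579 -0.393] ang 84.7 rect [ 579.5 -392.8] [117.9  16.2] 85.1 zmed 0.012
a 99 [447.4  67. ] 77.6
b 92 [696.6 -50.7] 75.3
d 56 [711.4  49.4] 55.4
bottle 349 [0.227 0.016 0.031] [0.413 0.534 1.777]
jar 432 [ 0.227 -0.042  0.03 ] [0.823 0.049 1.777]
bowls 566 [ 0.227 -0.601  0.03 ] [0.448 0.016 1.777]
```

```bash
cat >> h.py <<'E'
def go(x,y,z,ang=None,n=10,half=0):
    """per-row numbers for straight move w/ turn spread evenly over n rows; ang None keeps; half=1 picks the other jaw equivalent"""
    s,p,R=st(); a=np.degrees(np.arctan2(R[1,0],R[0,0]))
    t=0 if ang is None else (-(ang-a)+90)%180-90
    if half: t+= -180 if t>0 else 180
    d=np.array([x,y,z])-p; print("clock %.2f tcp %s jaw %.1f q7 %.2f w %.3f F %s dist %.0f turn %.1f"%(s["clock"],p.round(4),a,s["qpos"][6],s["width"],np.round(s["contact_force"],1),np.linalg.norm(d)*1000,t))
    for k in range(n):
        b=np.radians(a-t*k/n); ex=np.array([np.cos(b),np.sin(b),0]); ez=np.array([0,0,-1.]); ey=np.cross(ez,ex)
        v=d*1000/n; print([round(float(v@ex),1),round(float(v@ey),1),round(float(v@ez),1),round(t/n,2)])
E
python3 -c "
from h import *
go(.45,-.2,.3,-60)"
```

```text
clock 0.10 tcp [ 0.1922 -0.5944  0.2049] jaw -72.1 q7 -0.05 w 0.998 F [-1.  -0.2 -0.4] dist 481 turn -12.1
[-29.6, -36.7, -9.5, np.float64(-1.21)]
[-28.8, -37.3, -9.5, np.float64(-1.21)]
[-28.0, -37.9, -9.5, np.float64(-1.21)]
[-27.2, -38.5, -9.5, np.float64(-1.21)]
[-26.4, -39.0, -9.5, np.float64(-1.21)]
[-25.6, -39.6, -9.5, np.float64(-1.21)]
[-24.7, -40.1, -9.5, np.float64(-1.21)]
[-23.9, -40.6, -9.5, np.float64(-1.21)]
[-23.0, -41.1, -9.5, np.float64(-1.21)]
[-22.1, -41.6, -9.5, np.float64(-1.21)]
```

Emit:
jog_arm:
  series:
    - [[60,-25,-32,-8,0],[60,-25,-32,-8,0],[60,-25,-32,-8,0],[60,-25,-32,-8,0],[60,-25,-32,-8,0],[60,-25,-32,-8,0],[60,-25,-32,-8,0],[60,-25,-32,-8,0],[60,-25,-32,-8,0],[60,-25,-32,-8,0]]
  force: 40

```text
clock: 0.93
eef_pos: [0.4204, -0.2564, 0.2859]
ee_rot: [2.54, -1.848, -0.0]
contact_force: [0.4, 0.3, -0.8]
width: 0.642
```

```bash
python3 -c "
from h import *
go(.50,.32,.3,-70,14)
im,d,m=frame('wrist'); save('w1',im); print(m, m['R'].T@-m['t'])"
```

```text
clock 0.93 tcp [ 0.4204 -0.2564  0.2859] jaw -72.1 q7 -0.80 w 0.642 F [ 0.4  0.3 -0.8] dist 582 turn -2.1
[-37.4, -18.1, -1.0, np.float64(-0.15)]
[-37.4, -18.2, -1.0, np.float64(-0.15)]
[-37.3, -18.3, -1.0, np.float64(-0.15)]
[-37.3, -18.4, -1.0, np.float64(-0.15)]
[-37.2, -18.5, -1.0, np.float64(-0.15)]
[-37.2, -18.6, -1.0, np.float64(-0.15)]
[-37.1, -18.7, -1.0, np.float64(-0.15)]
[-37.1, -18.8, -1.0, np.float64(-0.15)]
[-37.0, -18.8, -1.0, np.float64(-0.15)]
[-37.0, -18.9, -1.0, np.float64(-0.15)]
[-36.9, -19.0, -1.0, np.float64(-0.15)]
[-36.9, -19.1, -1.0, np.float64(-0.15)]
[-36.8, -19.2, -1.0, np.float64(-0.15)]
[-36.8, -19.3, -1.0, np.float64(-0.15)]
{'fx': 311.71646423058684, 'fy': 311.71646423058684, 'cx': 321.23522713344096, 'cy': 198.61385403978005, 'R': array([[ 0.30812152, -0.95134642,  0.00105553],
       [-0.92593293, -0.2996355 ,  0.22992776],
       [-0.21842468, -0.07182304, -0.97320713]]), 't': array([-0.37396954,  0.2703464 ,  0.54178116])} [ 0.48388907 -0.23585683  0.46549987]
```

Emit:
jog_arm:
  series:
    - [[60,-37,-18.5,-1,0],[60,-37,-18.5,-1,0],[60,-37,-18.5,-1,0],[60,-37,-18.5,-1,0],[60,-37,-18.5,-1,0],[60,-37,-18.5,-1,0],[60,-37,-18.5,-1,0],[60,-37,-18.5,-1,0],[60,-37,-18.5,-1,0],[60,-37,-18.5,-1,0]]

```text
clock: 1.82
eef_pos: [0.4818, 0.1525, 0.2955]
ee_rot: [-2.54, 1.849, -0.0]
contact_force: [1.3, -0.7, 0.2]
width: 0.641
```

```bash
python3 -c "
from h import *
go(.50,.32,.3,-70,5)
im,d,m=frame('wrist'); save('w2',im)"
```

```text
clock 1.82 tcp [0.4818 0.1525 0.2955] jaw -72.1 q7 -1.72 w 0.641 F [ 1.3 -0.7  0.2] dist 169 turn -2.1
[-30.8, -13.8, -0.9, np.float64(-0.42)]
[-30.7, -14.0, -0.9, np.float64(-0.42)]
[-30.5, -14.2, -0.9, np.float64(-0.42)]
[-30.4, -14.4, -0.9, np.float64(-0.42)]
[-30.3, -14.7, -0.9, np.float64(-0.42)]
```

View pics/w2.png

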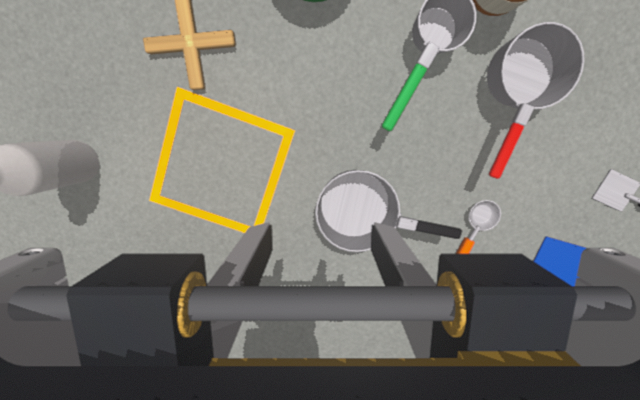

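Wrist picture: trivet at (190,42), square about (222,160), pan_a at (358,210) with its handle to (460,232), pan_d at (445,20), pan_b at (540,65). I measure these from this view.

```bash
cat >> h.py <<'E'
def blob(mk,box=None):
    if box is not None:
        u0,v0,u1,v1=box; b=np.zeros_like(mk); b[v0:v1,u0:u1]=mk[v0:v1,u0:u1]; mk=b
    n,l,s,c=cv2.connectedComponentsWithStats(mk); 
    if n<2: return None
    return (l==1+np.argmax(s[1:,4])).astype(np.uint8)
def rect(m,b,z):
    v,u=np.nonzero(b); P=ray(m,np.c_[u,v],z)[:,:2]*1000
    c,ax,sd=pca(P); q=P@ax; w=(P-c)@np.array([-ax[1],ax[0]])
    r=cv2.minAreaRect(P.astype(np.float32))
    return P,c,ax,(np.percentile(q-c@ax,0.5),np.percentile(q-c@ax,99.5)),np.ptp(w),r
def rimfit(m,C,box,r,zlo,zhi):
    u0,v0,u1,v1=box; P=C[v0:v1,u0:u1].reshape(-1,3); P=P[(P[:,2]>zlo)&(P[:,2]<zhi)][:,:2]*1000
    from scipy.optimize import least_squares
    f=least_squares(lambda c:np.hypot(*(P-c).T)-r,np.median(P,0),loss='soft_l1',f_scale=1.5)
    res=np.hypot(*(P-f.x).T)-r; return f.x,len(P),np.median(np.abs(res))
E
python3 - <<'E'
from h import *
im,d,m=frame('wrist'); np.save('pics/w2d.npy',d); C=cloud(m,d); print("table",np.median(C[100:110,300:340,2]))
def show(n,mk,z,box):
    b=blob(mk,box); P,c,ax,e,w,r=rect(m,b,z); print(n,b.sum(),"c",c.round(1),"ang %.1f"%np.degrees(np.arctan2(ax[1],ax[0])),"ends",(c+ax*e[0]).round(1),(c+ax*e[1]).round(1),"wid %.1f"%w,"rect",np.round(r[0],1),np.round(r[1],1),round(r[2],1)); return b
show("mark",mask(im,(18,130,120),(32,255,255)),0,(140,80,300,240))
tv=mask(im,(8,50,90),(24,200,255)); show("trivet",tv,.014,(130,0,245,95))
show("green",mask(im,(50,100,40),(75,255,255)),.06,(370,50,440,140))
show("red",mask(im,(0,150,80),(6,255,255)),.06,(480,110,535,185))
show("black",mask(im,(0,0,0),(180,255,60)),.06,(412,215,470,245))
for n,box,r in [("a",(305,165,410,255),59),("d",(405,0,480,60),35),("b",(480,15,590,115),51)]: print(n,rimfit(m,C,box,r,.046,.054))
E
```

```text
table 0.00036213181027624846
mark 3713 c [450.9 307.8] ang 130.4 ends [527.7 217.6] [371.6 401. ] wid 231.1 rect [440.  301.2] [180.3 180.2] 87.9
trivet 2784 c [593.9 376.8] ang 110.9 ends [615.5 320.3] [572.  434.2] wid 114.2 rect [595.4 377.7] [100.2  97.1] 67.6
green 845 c [611.3  83.6] ang 169.8 ends [652.2  76.3] [567.3  91.6] wid 15.6 rect [609.5  83.7] [15.6 87.6] 80.1
red 657 c [590.2 -69.3] ang 179.2 ends [625.2 -69.8] [553.  -68.8] wid 16.2 rect [589.  -69.4] [16.  73.3] 89.5
black 354 c [460.8 -29.7] ang 96.1 ends [463.8 -58.1] [457.4   2.6] wid 13.4 rect [460.5 -27.8] [13.3 62. ] 6.2
a (array([447.69361292,  86.94308314]), 497, np.float64(0.9797687014365906))
d (array([713.60952108,  64.72045616]), 316, np.float64(0.9644007148307061))
b (array([700.98423703, -72.00653957]), 930, np.float64(1.0083317605785247))
```

Emit:
jog_arm:
  series:
    - [[60,-33,-15,7,0],[60,-33,-15,7,0],[60,-33,-15,7,0],[60,-33,-15,7,0],[60,-33,-15,7,-2],[60,0,-10,7,-2.5],[60,0,0,0,0],[60,0,0,0,0],[60,0,0,0,0],[60,0,0,0,0]]

```text
clock: 2.75
eef_pos: [0.5123, 0.3331, 0.2541]
ee_rot: [-2.609, 1.75, -0.001]
contact_force: [0.6, 0.8, -0.5]
width: 0.64
```

```bash
python3 - <<'E'
from h import *
im,d,m=frame('wrist'); save('w3',im)
tv=mask(im,(8,50,90),(24,200,255)); b=blob(tv); save('w3m',np.repeat(b[:,:,None]*255,3,2))
P,c,ax,e,w,r=rect(m,b,.014); print(b.sum(),c.round(1),r)
go(.559,.362,.003,112.6,10)
E
```

```text
2905 [596.5 379.6] ((595.805908203125, 379.31561279296875), (97.53030395507812, 98.10005187988281), 67.54742431640625)
clock 2.80 tcp [0.5123 0.3332 0.2542] jaw -67.7 q7 -2.04 w 0.638 F [-0.4 -0.2 -0.8] dist 257 turn -0.3
[-0.9, -5.4, 25.1, np.float64(-0.03)]
[-0.9, -5.4, 25.1, np.float64(-0.03)]
[-0.9, -5.4, 25.1, np.float64(-0.03)]
[-0.9, -5.4, 25.1, np.float64(-0.03)]
[-0.9, -5.4, 25.1, np.float64(-0.03)]
[-0.9, -5.4, 25.1, np.float64(-0.03)]
[-0.9, -5.4, 25.1, np.float64(-0.03)]
[-0.9, -5.4, 25.1, np.float64(-0.03)]
[-0.9, -5.4, 25.1, np.float64(-0.03)]
[-0.9, -5.4, 25.1, np.float64(-0.03)]
```

View pics/w3.png

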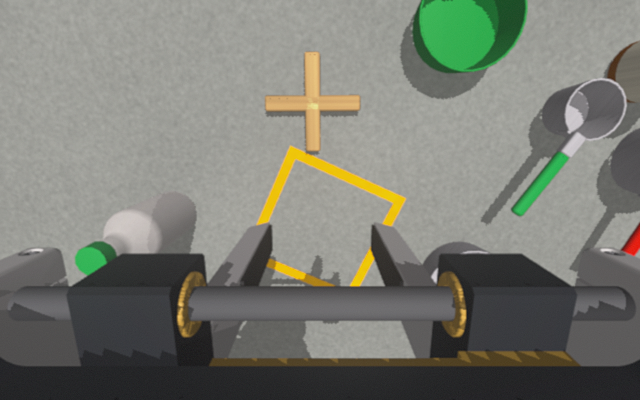

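```bash
python3 - <<'E'
from h import *
m=camera_model('top'); print("bottle cap",ray(m,[[172,218]],.165),"base area",ray(m,[[182,220]],.1))
go(.561,.365,.003,112.5,8)
E
```

```text
bottle cap [[0.37831464 0.50440144 0.165     ]] base area [[0.37821037 0.48858664 0.1       ]]
clock 2.80 tcp [0.5123 0.3332 0.2542] jaw -67.7 q7 -2.04 w 0.638 F [-0.4 -0.2 -0.8] dist 258 turn -0.2
[-1.4, -7.1, 31.4, np.float64(-0.02)]
[-1.4, -7.1, 31.4, np.float64(-0.02)]
[-1.4, -7.1, 31.4, np.float64(-0.02)]
[-1.4, -7.1, 31.4, np.float64(-0.02)]
[-1.4, -7.1, 31.4, np.float64(-0.02)]
[-1.4, -7.1, 31.4, np.float64(-0.02)]
[-1.4, -7.1, 31.4, np.float64(-0.02)]
[-1.3, -7.1, 31.4, np.float64(-0.02)]
```

Emit:
jog_arm:
  series:
    - [[60,-1.4,-8,30,0],[60,-1.4,-8,30,0],[60,-1.4,-8,30,0],[60,-1.4,-8,30,0],[60,-1.4,-8,30,0],[60,-1.4,-8,30,0],[60,-1.4,-8,30,0],[60,-1.4,-1,30,0],[60,0,0,8,0],[60,0,0,0,0]]

```text
clock: 3.63
eef_pos: [0.5595, 0.3651, 0.004]
ee_rot: [2.608, -1.746, -0.002]
contact_force: [0.9, 1.1, 0.9]
width: 0.638
```

```bash
python3 - <<'E'
from h import *
go(.561,.365,.003,112.5,1)
im,d,m=frame('wrist'); save('w4',im)
E
```

```text
clock 3.63 tcp [0.5595 0.3651 0.004 ] jaw -67.6 q7 -2.17 w 0.638 F [0.9 1.1 0.9] dist 2 turn -0.1
[0.7, -1.3, 1.0, np.float64(-0.12)]
```

View pics/w4.png

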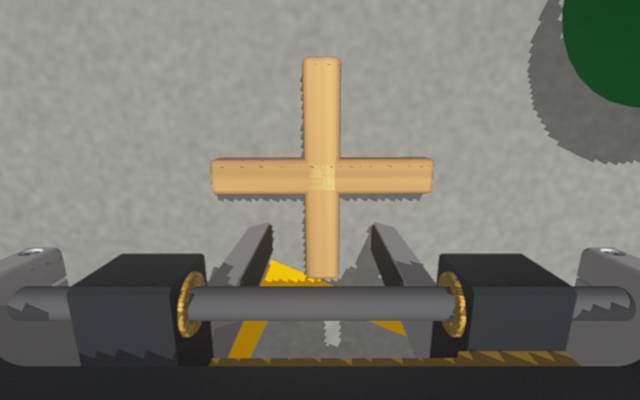

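Emit:
jog_arm:
  series:
    - [[0,0.5,-1,0,0],[0,0,0,0,0],[0,0,0,0,0],[0,0,0,0,0],[0,0,0,0,0],[0,0,0,0,0],[0,0,0,0,0],[0,0,0,-15,0],[0,0,0,-20,0],[0,0,0,-20,0]]
  force: 45

```text
clock: 4.52
eef_pos: [0.5611, 0.3662, 0.0617]
ee_rot: [2.611, -1.746, -0.001]
contact_force: [-0.4, -0.4, -1.2]
width: 0.209
```

```bash
python3 - <<'E'
from h import *
im,d,m=frame('wrist'); save('w5',im); C=cloud(m,d)
b=blob(mask(im,(8,50,90),(24,200,255)),(150,0,500,240)); v,u=np.nonzero(b); P=C[v,u]; print("z pct",np.percentile(P[:,2],[2,50,98]))
A=np.c_[P[:,:2],np.ones(len(P))]; print("slope",np.linalg.lstsq(A,P[:,2],rcond=None)[0])
s,p,R=st(); print(p,s['width']*94)
# tcp relative to trivet centre in image
z=np.median(P[:,2]); Pq,c,ax,e,w,r=rect(m,b,z); print(r)
E
```

```text
z pct [0.00127436 0.06997424 0.07140033]
slope [0.0750605  0.02417187 0.01436444]
[0.5627437  0.36755278 0.06614123] 19.12001259240821
((595.4912719726562, 380.065185546875), (97.48822021484375, 97.0980453491211), 67.48478698730469)
```

View pics/w5.png

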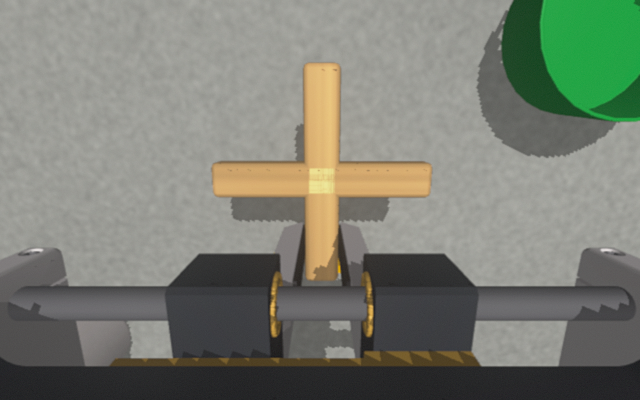

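```bash
python3 - <<'E'
from h import *
go(.4065,.288,.045,112.5,6)
E
```

```text
clock 4.57 tcp [0.5627 0.3676 0.0661] jaw -67.6 q7 -2.14 w 0.203 F [1.6 1.8 3.7] dist 177 turn -0.1
[2.3, 29.1, 3.5, np.float64(-0.01)]
[2.3, 29.1, 3.5, np.float64(-0.01)]
[2.3, 29.1, 3.5, np.float64(-0.01)]
[2.3, 29.1, 3.5, np.float64(-0.01)]
[2.3, 29.1, 3.5, np.float64(-0.01)]
[2.3, 29.1, 3.5, np.float64(-0.01)]
```

Emit:
jog_arm:
  series:
    - [[0,2.3,29,3,0],[0,2.3,29,3,0],[0,2.3,29,3,0],[0,2.3,29,3,0],[0,2.3,29,3,0],[0,2.3,29,0,0],[0,0,0,0,0],[0,0,0,0,0],[0,0,0,0,0],[0,0,0,0,0]]

```text
clock: 5.4
eef_pos: [0.4068, 0.2876, 0.0459]
ee_rot: [-2.61, 1.747, -0.0]
contact_force: [0.4, -0.6, -1.8]
width: 0.207
```

```bash
python3 - <<'E'
from h import *
im,d,m=frame('wrist'); save('w6',im); C=cloud(m,d)
b=blob(mask(im,(8,50,90),(24,200,255)),(150,0,500,240)); v,u=np.nonzero(b); P=C[v,u]; print("z pct",np.percentile(P[:,2],[2,50,98]))
s,p,R=st(); print(p,s['width']*94)
z=np.median(P[:,2]); Pq,c,ax,e,w,r=rect(m,b,z); print(r)
off=np.array(r[0])/1000-p[:2]; print(off); t=np.array([.440,.3012])-off; go(t[0],t[1],.0045,None,4)
E
```

```text
z pct [0.00014653 0.05426201 0.05578097]
[0.40670725 0.28752316 0.04572974] 19.176078993746977
((446.5741271972656, 302.56671142578125), (119.70417022705078, 116.45746612548828), 87.88622283935547)
[0.03986687 0.01504355]
clock 5.45 tcp [0.4067 0.2875 0.0457] jaw -67.6 q7 -2.24 w 0.204 F [-0.6  0.6 -0.6] dist 42 turn 0.0
[-0.3, 1.6, 10.3, 0.0]
[-0.3, 1.6, 10.3, 0.0]
[-0.3, 1.6, 10.3, 0.0]
[-0.3, 1.6, 10.3, 0.0]
```

View pics/w6.png

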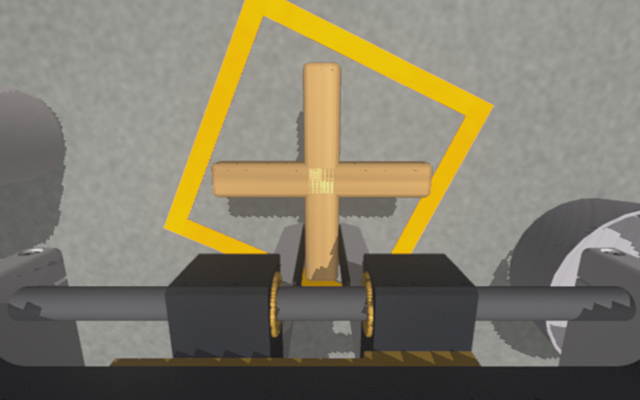

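```bash
python3 - <<'E'
from h import *
m=camera_model('wrist'); s,p,R=st(); r=ray(m,[[321.5,179.5],[321.5,63],[214,180],[430,180]],.0545); print(r.round(4)); off=r[0,:2]-p[:2]; print(off,p); t=np.array([.440,.3012])-off; go(t[0],t[1],.0045,None,4)
E
```

```text
[[0.4413 0.3014 0.0545]
 [0.497  0.3244 0.0545]
 [0.4182 0.3565 0.0545]
 [0.464  0.2455 0.0545]]
[0.03454757 0.01386927] [0.40670725 0.28752316 0.04572974]
clock 5.45 tcp [0.4067 0.2875 0.0457] jaw -67.6 q7 -2.24 w 0.204 F [-0.6  0.6 -0.6] dist 41 turn 0.0
[-0.1, 0.3, 10.3, 0.0]
[-0.1, 0.3, 10.3, 0.0]
[-0.1, 0.3, 10.3, 0.0]
[-0.1, 0.3, 10.3, 0.0]
```

Emit:
jog_arm:
  series:
    - [[0,0,1,12,0],[0,0,0.5,12,0],[0,0,0,10,0],[0,0,0,6,0],[0,0,0,1,0],[0,0,0,0,0],[45,0,0,0,0],[45,0,0,0,0],[45,0,0,0,0],[45,0,0,0,0]]

```text
clock: 6.28
eef_pos: [0.4045, 0.2865, 0.0043]
ee_rot: [2.611, -1.747, -0.0]
contact_force: [1.2, 0.4, 0.7]
width: 0.451
```

```bash
python3 - <<'E'
from h import *
go(.46,.05,.25,-1,10)
E
```

```text
clock 6.28 tcp [0.4045 0.2865 0.0043] jaw -67.6 q7 -2.30 w 0.451 F [1.2 0.4 0.7] dist 346 turn -66.6
[24.0, 3.9, -24.6, np.float64(-6.66)]
[23.4, 6.6, -24.6, np.float64(-6.66)]
[22.4, 9.3, -24.6, np.float64(-6.66)]
[21.2, 11.8, -24.6, np.float64(-6.66)]
[19.7, 14.2, -24.6, np.float64(-6.66)]
[17.9, 16.4, -24.6, np.float64(-6.66)]
[15.9, 18.4, -24.6, np.float64(-6.66)]
[13.6, 20.1, -24.6, np.float64(-6.66)]
[11.2, 21.5, -24.6, np.float64(-6.66)]
[8.7, 22.7, -24.6, np.float64(-6.66)]
```

Emit:
jog_arm:
  series:
    - [[45,0,0,-30,0],[45,0,0,-30,-6.7],[45,27,8,-30,-6.7],[45,27,11,-30,-6.7],[45,25,14,-25,-6.7],[45,24,17,-20,-6.7],[45,22,20,-20,-6.7],[45,19,22,-20,-6.7],[45,16,24,-20,-6.7],[45,14,25,-10,-6.7]]

```text
clock: 7.12
eef_pos: [0.4404, 0.0937, 0.2135]
ee_rot: [-3.112, 0.426, -0.003]
contact_force: [0.9, -1.0, 0.2]
width: 0.479
```

```bash
python3 - <<'E'
from h import *
im,d,m=frame('wrist'); save('w7',im)
go(.4587,-.0125,.1,6.3,5)
E
```

```text
clock 7.17 tcp [0.4415 0.0891 0.2139] jaw -15.0 q7 -0.68 w 0.480 F [ 3.1 -4.5  1.8] dist 154 turn -21.3
[8.6, 18.7, 22.8, np.float64(-4.25)]
[7.1, 19.3, 22.8, np.float64(-4.25)]
[5.7, 19.8, 22.8, np.float64(-4.25)]
[4.2, 20.2, 22.8, np.float64(-4.25)]
[2.7, 20.4, 22.8, np.float64(-4.25)]
```

View pics/w7.png

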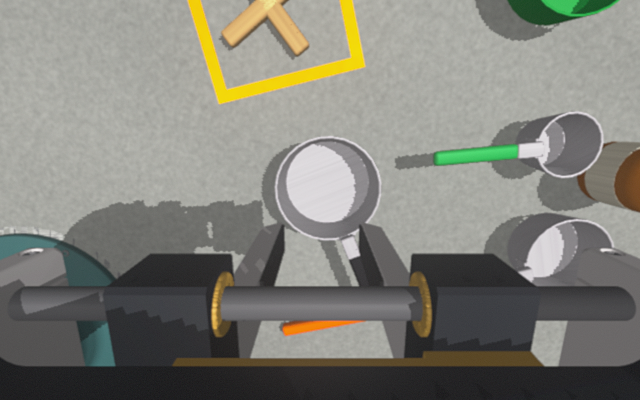

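Trivet lies inside the square at top-left; pan_a is at (328,187), its handle between the fingers' view at (360,265). I move on over its handle.

Emit:
jog_arm:
  series:
    - [[45,8,18,10,-4.2],[45,7,18.5,10,-4.2],[45,6,19,10,-4.2],[45,4,19.5,10,-4.2],[45,3,20,10,-4.2],[45,0,0,10,0],[45,0,0,0,0],[45,0,0,0,0],[45,0,0,0,0],[45,0,0,0,0]]

```text
clock: 8.0
eef_pos: [0.4558, -0.0029, 0.1525]
ee_rot: [-3.138, -0.141, -0.002]
contact_force: [0.9, 0.3, -0.7]
width: 0.478
```

```bash
python3 - <<'E'
from h import *
im,d,m=frame('wrist'); save('w8',im); C=cloud(m,d)
v,u=np.nonzero((C[:,:,2]>.046)&(C[:,:,2]<.054)); print(len(u),u.min(),u.max(),v.min(),v.max())
print("rim",rimfit(m,C,(200,60,440,225),59,.046,.054))
b=blob(((C[:,:,2]>.057)&(C[:,:,2]<.064)).astype(np.uint8),(250,150,400,300));P,c,ax,e,w,r=rect(m,b,.06); print("handle",b.sum(),c,np.degrees(np.arctan2(*ax[::-1])),w,e)
go(.4587,-.0125,.0362,6.3,5)
E
```

```text
3533 251 639 20 332
rim (array([447.09222833,  88.38989866]), 1125, np.float64(0.9589900238947706))
handle 1640 [457.96223608 -12.80365181] 95.93396472908138 15.778983820157906 (np.float64(-47.446158864764854), np.float64(43.01161240175618))
clock 8.05 tcp [ 0.4558 -0.0031  0.1524] jaw 5.2 q7 -0.24 w 0.477 F [-0.8  0.1 -0.9] dist 117 turn -1.1
[0.4, 1.9, 23.2, np.float64(-0.23)]
[0.4, 1.9, 23.2, np.float64(-0.23)]
[0.4, 1.9, 23.2, np.float64(-0.23)]
[0.4, 1.9, 23.2, np.float64(-0.23)]
[0.4, 1.9, 23.2, np.float64(-0.23)]
```

View pics/w8.png

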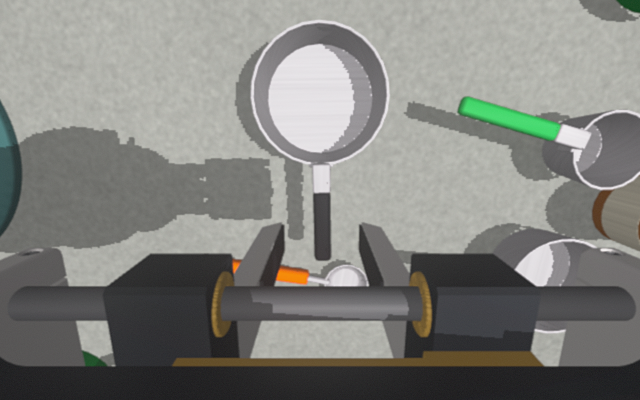

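Emit:
jog_arm:
  series:
    - [[45,1,2,23,-0.4],[45,0.5,2,23,-0.4],[45,0,2,23,0],[45,0,2,23,0],[45,0,1,23,0],[45,0,0,1,0],[0,0,0,0,0],[0,0,0,0,0],[0,0,0,0,0],[0,0,0,0,0]]
  force: 60

```text
clock: 8.88
eef_pos: [0.4587, -0.0125, 0.0371]
ee_rot: [-3.137, -0.162, -0.004]
contact_force: [0.2, 0.3, -0.6]
width: 0.233
```

Emit:
jog_arm:
  series:
    - [[0,0,0,0,0],[0,0,0,-2,0],[0,0,0,-4,0],[0,0,0,-6,0],[0,0,0,-8,0],[0,0,0,-10,0],[0,0,0,-10,0],[0,0,0,-5,0],[0,0,0,0,0],[0,0,0,0,0]]

```text
clock: 9.72
eef_pos: [0.4581, -0.0128, 0.0811]
ee_rot: [-3.137, -0.162, -0.002]
contact_force: [-0.0, 0.5, -2.1]
width: 0.16
```

```bash
cat >> h.py <<'E'
def panz(C,box,zlo,zhi):
    """fit plane to rim+handle top? -> slope of pan bottom interior/rim points"""
    u0,v0,u1,v1=box; P=C[v0:v1,u0:u1].reshape(-1,3); P=P[(P[:,2]>zlo)&(P[:,2]<zhi)]
    return P
E
python3 - <<'E'
from h import *
im,d,m=frame('wrist'); save('w9',im); C=cloud(m,d); np.save('pics/w9d.npy',d)
s,p,R=st(); print(p,s['width']*94,s['contact_force'])
# inside bottom plane
for v in range(60,170,15): print(v,C[v,320].round(4))
E
```

```text
[ 0.45787954 -0.01269861  0.08080427] 15.457534136712452 [ 0.07064709  0.87017195 -2.28183822]
60 [0.4462 0.0988 0.0167]
75 [0.4473 0.0881 0.0199]
90 [0.4484 0.0775 0.0232]
105 [0.4495 0.0669 0.0266]
120 [0.4506 0.0565 0.028 ]
135 [0.4517 0.046  0.0319]
150 [0.4527 0.0355 0.0339]
165 [0.4538 0.025  0.0362]
```

View pics/w9.png

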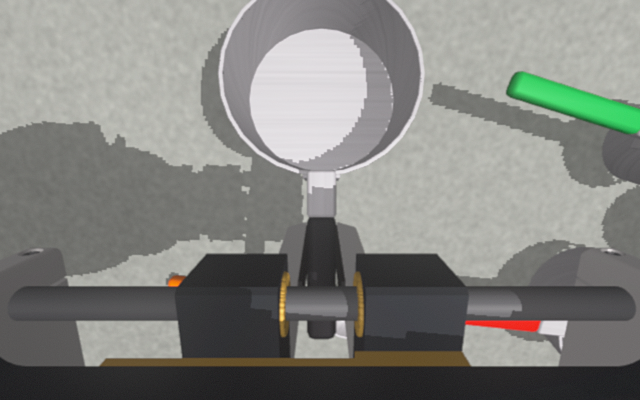

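Emit:
jog_arm:
  series:
    - [[0,0,0,10,0],[0,0,0,12,0],[0,0,0,12,0],[0,0,0,8,0],[0,0,0,3,0],[0,0,0,0,0],[40,0,0,0,0],[40,0,0,0,0],[40,0,-10,0,0],[40,0,-12,0,0]]

```text
clock: 10.6
eef_pos: [0.4555, 0.0099, 0.0355]
ee_rot: [-3.136, -0.16, -0.0]
contact_force: [0.3, -0.1, 0.1]
width: 0.401
```

Emit:
jog_arm:
  series:
    - [[40,0,0,0,0],[40,0,0,0,0],[0,0,0,0,0],[0,0,0,0,0],[0,0,0,0,0],[0,0,0,0,0],[0,0,0,0,0],[0,0,0,0,0],[0,0,0,0,0],[0,0,0,0,0]]
  force: 60

```text
clock: 11.43
eef_pos: [0.4557, 0.0093, 0.0359]
ee_rot: [-3.137, -0.162, -0.001]
contact_force: [-0.7, -1.9, -0.8]
width: 0.162
```

```bash
python3 - <<'E'
from h import *
im,d,m=frame('wrist'); save('w10',im); C=cloud(m,d)
s,p,R=st(); print(p,s['width']*94,s['contact_force'])
for v in range(60,170,20): print(v,C[v,320].round(4))
print("rim",rimfit(m,C,(180,0,460,240),59,.046,.054))
E
```

```text
[0.45569513 0.0093256  0.03587157] 15.66489639401481 [ 0.87402551 -1.22573408  0.21514674]
60 [0.4445 0.1143 0.0066]
80 [0.4457 0.1027 0.0062]
100 [0.4469 0.0908 0.0044]
120 [0.4482 0.0782 0.0057]
140 [0.4496 0.0655 0.0057]
160 [0.4509 0.0523 0.0054]
rim (array([447.93309595,  88.2877372 ]), 4767, np.float64(1.5287394267446572))
```

View pics/w10.png

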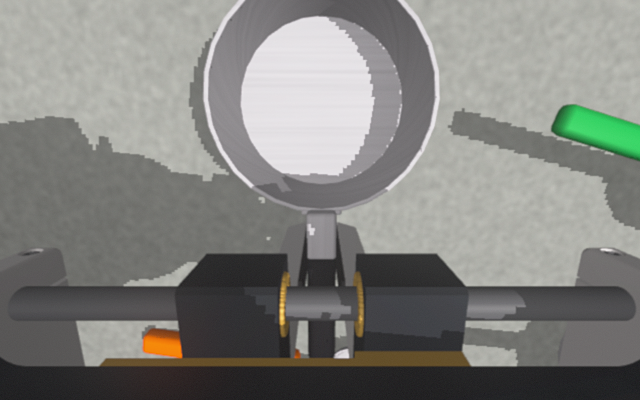

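Emit:
jog_arm:
  series:
    - [[0,0,0,-2,0],[0,0,0,-4,0],[0,0,0,-6,0],[0,0,0,-8,0],[0,0,0,-8,0],[0,0,0,-8,0],[0,0,0,-5,0],[0,0,0,-2,0],[0,0,0,0,0],[0,0,0,0,0]]

```text
clock: 12.32
eef_pos: [0.4556, 0.0093, 0.0788]
ee_rot: [-3.137, -0.162, -0.001]
contact_force: [0.2, 0.2, -3.2]
width: 0.164
```

```bash
python3 - <<'E'
from h import *
im,d,m=frame('wrist'); save('w11',im); C=cloud(m,d)
s,p,R=st(); print(p,s['width']*94,s['contact_force'])
for v in range(60,170,20): print(v,C[v,320].round(4))
go(.480,.2325,.095,30,10)
E
```

```text
[0.45556921 0.00932155 0.07870898] 15.456562016697156 [-0.02932745  0.90278736 -2.9120346 ]
60 [0.4444 0.115  0.0459]
80 [0.4456 0.1029 0.0475]
100 [0.4469 0.0909 0.0458]
120 [0.4482 0.0783 0.046 ]
140 [0.4495 0.0654 0.0467]
160 [0.4509 0.0522 0.0478]
clock 12.37 tcp [0.4556 0.0093 0.0787] jaw 5.9 q7 -0.39 w 0.164 F [-0.   0.9 -2.9] dist 225 turn -24.1
[4.7, -21.9, -1.6, np.float64(-2.41)]
[5.6, -21.7, -1.6, np.float64(-2.41)]
[6.6, -21.5, -1.6, np.float64(-2.41)]
[7.5, -21.2, -1.6, np.float64(-2.41)]
[8.3, -20.8, -1.6, np.float64(-2.41)]
[9.2, -20.5, -1.6, np.float64(-2.41)]
[10.1, -20.1, -1.6, np.float64(-2.41)]
[10.9, -19.6, -1.6, np.float64(-2.41)]
[11.7, -19.2, -1.6, np.float64(-2.41)]
[12.5, -18.6, -1.6, np.float64(-2.41)]
```

Emit:
jog_arm:
  series:
    - [[0,2,-8,-1,0],[0,3,-15,-1,-1],[0,4,-16,-1,-2],[0,4,-16,-1,-2],[0,5,-16,-1,-2],[0,5,-16,-1,-2],[0,6,-16,-1,-2],[0,6.5,-16,-1,-2],[0,7,-16,-1,-2],[0,7,-12,0,-2]]

```text
clock: 13.2
eef_pos: [0.4715, 0.1664, 0.0881]
ee_rot: [-3.077, -0.628, -0.001]
contact_force: [0.9, -0.2, -3.1]
width: 0.165
```

```bash
python3 - <<'E'
from h import *
im,d,m=frame('wrist'); save('w12',im); C=cloud(m,d)
for v in range(60,170,20): print(v,C[v,320].round(4))
go(.4797,.2324,.085,30,6)
E
```

```text
60 [0.4296 0.2639 0.0556]
80 [0.4343 0.2528 0.0566]
100 [0.4391 0.2416 0.0559]
120 [0.444  0.23   0.0564]
140 [0.4491 0.2181 0.0561]
160 [0.4542 0.206  0.0581]
clock 13.25 tcp [0.4718 0.1687 0.0883] jaw 23.3 q7 -0.45 w 0.163 F [-1.9  2.2 -1.8] dist 64 turn -6.7
[5.4, -9.2, 0.5, np.float64(-1.11)]
[5.6, -9.1, 0.5, np.float64(-1.11)]
[5.8, -9.0, 0.5, np.float64(-1.11)]
[5.9, -8.9, 0.5, np.float64(-1.11)]
[6.1, -8.8, 0.5, np.float64(-1.11)]
[6.3, -8.7, 0.5, np.float64(-1.11)]
```

View pics/w12.png

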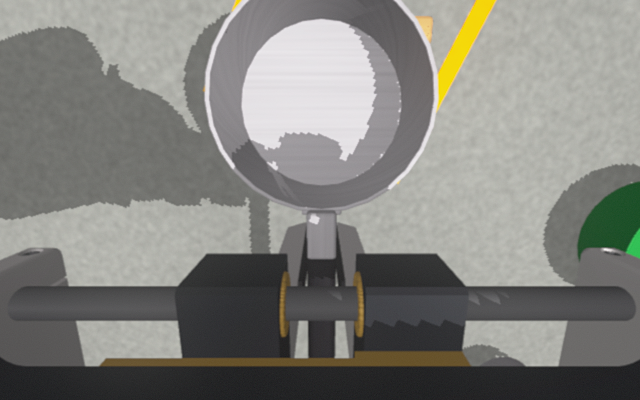

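Emit:
jog_arm:
  series:
    - [[0,5.4,-9,0.5,-1.1],[0,5.6,-9,0.5,-1.1],[0,5.8,-9,0.5,-1.1],[0,6,-9,0.5,-1.1],[0,6,-9,0.5,-1.1],[0,6,-8.5,0.5,-1.1],[0,0,0,0,0],[0,0,0,0,0],[0,0,0,0,0],[0,0,0,0,0]]

```text
clock: 14.08
eef_pos: [0.4801, 0.227, 0.085]
ee_rot: [-3.038, -0.799, -0.001]
contact_force: [-0.4, -0.8, -2.3]
width: 0.164
```

```bash
python3 - <<'E'
from h import *
im,d,m=frame('wrist'); save('w13',im); C=cloud(m,d)
for v in range(60,170,50): print(v,C[v,320].round(4))
s,p,R=st()
z0=.0359; dz=p[2]-z0
c,n,e=rimfit(m,C,(180,0,460,215),59,.046+dz,.054+dz); print("centre",c,n,e,"off",c-p[:2]*1000)
go(.4797,.2324,.0505,30,6)
im,d,m=frame('top'); save('t2',im[120:280,180:380])
E
```

```text
60 [0.4278 0.3189 0.0539]
110 [0.4426 0.2926 0.0529]
160 [0.4586 0.2642 0.0541]
centre [441.23611996 296.51633815] 3744 1.1088685415974915 off [-38.98337589  69.51940981]
clock 14.13 tcp [0.4802 0.227  0.0851] jaw 29.5 q7 -0.47 w 0.159 F [ 0.4 -0.1 -3.3] dist 35 turn -0.5
[0.4, -0.8, 5.8, np.float64(-0.09)]
[0.4, -0.8, 5.8, np.float64(-0.09)]
[0.4, -0.8, 5.8, np.float64(-0.09)]
[0.4, -0.8, 5.8, np.float64(-0.09)]
[0.4, -0.8, 5.8, np.float64(-0.09)]
[0.4, -0.8, 5.8, np.float64(-0.09)]
```

Emit:
jog_arm:
  series:
    - [[0,0.5,-2.4,2,0],[0,0,-2,6,0],[0,0,0,8,0],[0,0,0,8,0],[0,0,0,5,0],[0,0,0,3,0],[0,0,0,2,0],[0,0,0,1,0],[0,0,0,0,0],[0,0,0,0,0]]

```text
clock: 15.02
eef_pos: [0.4784, 0.2319, 0.0503]
ee_rot: [-3.037, -0.8, -0.001]
contact_force: [-0.7, -0.4, -1.5]
width: 0.163
```

Emit:
jog_arm:
  series:
    - [[40,0,0,0,0],[40,0,0,0,0],[40,0,0,0,0],[40,0,0,0,0],[40,0,0,-10,0],[40,0,0,-25,0],[40,0,6,-35,0],[40,0,12,-35,0],[40,0,12,-35,0],[40,0,0,-10,0]]

```text
clock: 15.85
eef_pos: [0.4953, 0.2048, 0.2051]
ee_rot: [-3.038, -0.798, -0.009]
contact_force: [0.0, -1.2, 1.3]
width: 0.424
```

```bash
python3 - <<'E'
from h import *
s,p,R=st(); print(p,s['contact_force'])
im,d,m=frame('wrist'); save('w14',im); C=cloud(m,d); np.save('pics/w14d.npy',d)
h=C[:,:,2]; print("rim",rimfit(m,C,(230,0,430,240),59,.060,.068))
b=blob(((h>.070)&(h<.080)).astype(np.uint8),(260,100,400,260));P,c,ax,e,w,r=rect(m,b,.074); print("handle",b.sum(),c,np.degrees(np.arctan2(*ax[::-1])),w,e)
b=blob(mask(im,(18,130,120),(32,255,255))); P,c,ax,e,w,r=rect(m,b,0); print("mark",b.sum(),r)
E
```

```text
[0.49532519 0.20482582 0.20514268] [ 0.02176951 -1.2462089   1.2778171 ]
rim (array([440.08497093, 299.97579949]), 1437, np.float64(1.150522958170285))
handle 1382 [490.21442903 212.69830867] 119.69575381844793 15.745834551530482 (np.float64(-46.5842452153956), np.float64(43.90498688948853))
mark 3201 ((462.8395690917969, 300.5010070800781), (180.31002807617188, 134.4717559814453), 87.90381622314453)
```

View pics/w14.png

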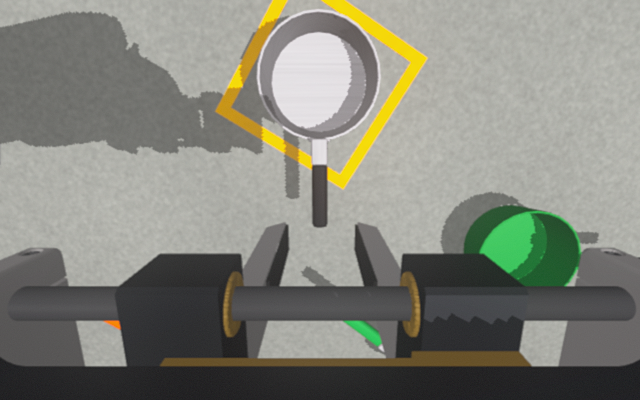

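```bash
python3 - <<'E'
from h import *
go(.60,-.07,.19,-91,18,half=1)
E
```

```text
clock 15.90 tcp [0.495  0.2055 0.2048] jaw 29.4 q7 -0.29 w 0.424 F [0.3 0.8 2.1] dist 295 turn 120.4
[-2.4, 16.2, 0.8, np.float64(6.69)]
[-0.5, 16.4, 0.8, np.float64(6.69)]
[1.4, 16.3, 0.8, np.float64(6.69)]
[3.3, 16.1, 0.8, np.float64(6.69)]
[5.1, 15.6, 0.8, np.float64(6.69)]
[6.9, 14.9, 0.8, np.float64(6.69)]
[8.6, 14.0, 0.8, np.float64(6.69)]
[10.1, 12.9, 0.8, np.float64(6.69)]
[11.6, 11.6, 0.8, np.float64(6.69)]
[12.8, 10.2, 0.8, np.float64(6.69)]
[13.9, 8.6, 0.8, np.float64(6.69)]
[14.9, 6.9, 0.8, np.float64(6.69)]
[15.6, 5.1, 0.8, np.float64(6.69)]
[16.0, 3.3, 0.8, np.float64(6.69)]
[16.3, 1.4, 0.8, np.float64(6.69)]
[16.4, -0.5, 0.8, np.float64(6.69)]
[16.2, -2.4, 0.8, np.float64(6.69)]
[15.8, -4.3, 0.8, np.float64(6.69)]
```

Emit:
jog_arm:
  series:
    - [[40,-2,16,0,6.7],[40,-0.5,16,0,6.7],[40,1.5,16,0,6.7],[40,3,16,0,6.7],[40,5,15.5,0,6.7],[40,7,15,0,6.7],[40,8.5,14,0,6.7],[40,10,13,0,6.7],[40,11.5,11.5,0,6.7],[40,13,10,0,6.7]]

```text
clock: 16.73
eef_pos: [0.5512, 0.0531, 0.1998]
ee_rot: [-2.972, 1.017, 0.001]
contact_force: [-0.1, -0.7, -0.3]
width: 0.43
```

Emit:
jog_arm:
  series:
    - [[40,14,8.5,0,6.7],[40,15,7,0,6.7],[40,15.5,5,0,6.7],[40,16,3.5,0,6.7],[40,16,1.5,0,6.7],[40,16,-0.5,0,6.7],[40,16,-2.5,0,6.7],[40,16,-4,0,6.7],[40,0,0,0,0],[40,0,0,0,0]]

```text
clock: 17.57
eef_pos: [0.5972, -0.0684, 0.1994]
ee_rot: [-2.201, 2.241, 0.002]
contact_force: [-0.1, 0.8, -0.6]
width: 0.426
```

```bash
python3 - <<'E'
from h import *
go(.622,-.0705,.0362,-91,5)
im,d,m=frame('wrist'); save('w15',im); C=cloud(m,d); np.save('pics/w15d.npy',d)
E
```

```text
clock 17.57 tcp [ 0.5972 -0.0684  0.1994] jaw -91.0 q7 -1.70 w 0.426 F [-0.1  0.8 -0.6] dist 165 turn -0.0
[0.3, -5.0, 32.6, np.float64(-0.01)]
[0.3, -5.0, 32.6, np.float64(-0.01)]
[0.3, -5.0, 32.6, np.float64(-0.01)]
[0.3, -5.0, 32.6, np.float64(-0.01)]
[0.3, -5.0, 32.6, np.float64(-0.01)]
```

View pics/w15.png

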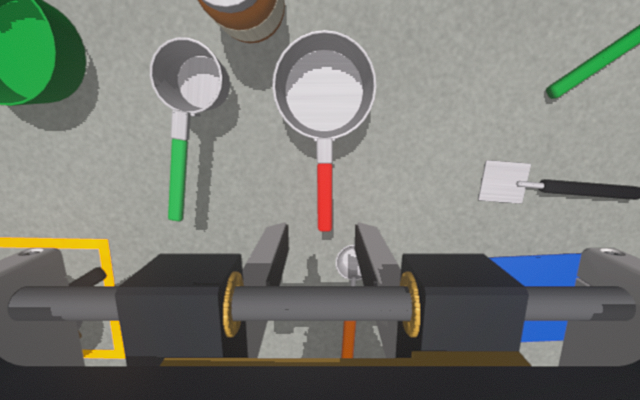

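```bash
cat >> h.py <<'E'
def pan(m,im,C,rb,r,hb,dz=0,hm=None):
    c,n,e=rimfit(m,C,rb,r,.046+dz,.054+dz)
    h=C[:,:,2]; b=blob(((h>.056+dz)&(h<.066+dz)).astype(np.uint8),hb); P,hc,ax,ee,w,_=rect(m,b,.06+dz)
    if ax@(hc-c)<0: ax=-ax
    a1=np.degrees(np.arctan2(*(ax[::-1]))); a2=np.degrees(np.arctan2(*((hc-c)[::-1])))
    tip=((P-c)@ax).max(); print("pan centre",c.round(1),"res %.2f"%e,"handle ang %.1f / %.1f"%(a1,a2),"tip %.1f"%tip,"w %.1f"%w); return c,a2
E
python3 - <<'E'
from h import *
im=cv2.imread('pics/w15.png')[:,:,::-1].copy(); d=np.load('pics/w15d.npy'); m=camera_model('wrist'); C=cloud(m,d)
c,a=pan(m,im,C,(268,28,380,142),51,(300,120,350,240))
pan(m,im,C,(145,33,232,116),35,(150,100,200,230))
g=(c+79*np.array([np.cos(np.radians(a)),np.sin(np.radians(a))]))/1000; go(g[0],g[1],.0362,a+90,5)
E
```

```text
pan centre [700.7 -72.1] res 1.12 handle ang 179.3 / 179.5 tip 148.2 w 15.8
pan centre [712.9  64.4] res 0.94 handle ang 170.2 / 170.3 tip 148.2 w 17.2
clock 17.62 tcp [ 0.5971 -0.0676  0.1996] jaw -90.9 q7 -1.70 w 0.424 F [-0.7 -0.   0.9] dist 165 turn -0.4
[0.7, -4.9, 32.7, np.float64(-0.07)]
[0.7, -4.9, 32.7, np.float64(-0.07)]
[0.7, -4.9, 32.7, np.float64(-0.07)]
[0.7, -4.9, 32.7, np.float64(-0.07)]
[0.7, -4.9, 32.7, np.float64(-0.07)]
```

Emit:
jog_arm:
  series:
    - [[40,0.7,-5,30,-0.4],[40,0.7,-5,32,0],[40,0.7,-5,32,0],[40,0.7,-5,32,0],[40,0.7,-4.5,25,0],[40,0,0,12,0],[40,0,0,0,0],[0,0,0,0,0],[0,0,0,0,0],[0,0,0,0,0]]
  force: 60

```text
clock: 18.45
eef_pos: [0.6228, -0.072, 0.0388]
ee_rot: [-2.207, 2.232, -0.003]
contact_force: [0.2, -1.0, -0.1]
width: 0.248
```

Emit:
jog_arm:
  series:
    - [[0,0,0,0,0],[0,0,0,0,0],[0,0,0,0,0],[0,0,0,-2,0],[0,0,0,-4,0],[0,0,0,-8,0],[0,0,0,-8,0],[0,0,0,-5,0],[0,0,0,0,0],[0,0,0,0,0]]

```text
clock: 19.28
eef_pos: [0.6221, -0.0722, 0.0643]
ee_rot: [-2.207, 2.234, -0.0]
contact_force: [0.1, -0.3, -2.3]
width: 0.16
```

```bash
python3 - <<'E'
from h import *
go(.622,-.0705,.13,None,1)
im,d,m=frame('wrist'); save('w16',im); C=cloud(m,d); s,p,R=st(); print(s['width']*94,s['contact_force'])
for v in range(20,200,25): print(v,C[v,320].round(4))
E
```

```text
clock 19.28 tcp [ 0.6221 -0.0722  0.0643] jaw -90.7 q7 -1.76 w 0.160 F [ 0.1 -0.3 -2.3] dist 66 turn 0.0
[-1.7, 0.1, -65.7, 0.0]
14.975283625235281 [ 0.17724087 -0.83886362 -2.14481324]
20 [ 0.7461 -0.073   0.0512]
45 [ 0.7385 -0.0728  0.0286]
70 [ 0.7235 -0.0727  0.0292]
95 [ 0.708  -0.0725  0.03  ]
120 [ 0.6922 -0.0723  0.0292]
145 [ 0.6757 -0.0721  0.0299]
170 [ 0.6587 -0.0719  0.0304]
195 [ 0.6512 -0.072   0.076 ]
```

View pics/w16.png

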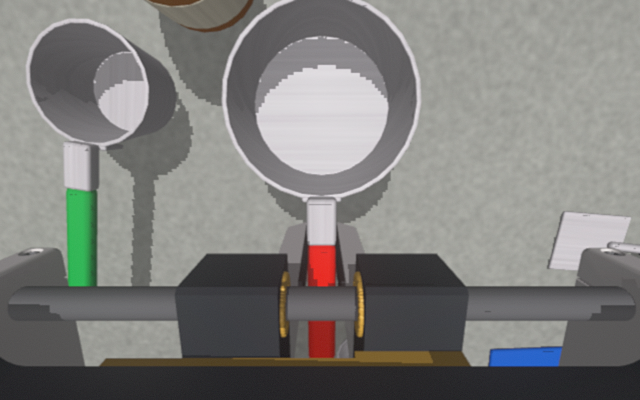

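Emit:
jog_arm:
  series:
    - [[0,0,0,-3,0],[0,0,0,-6,0],[0,0,0,-10,0],[0,0,0,-12,0],[0,0,0,-12,0],[0,0,0,-12,0],[0,0,0,-8,0],[0,0,0,-4,0],[0,0,0,0,0],[0,0,0,0,0]]

```text
clock: 20.17
eef_pos: [0.6218, -0.0723, 0.1308]
ee_rot: [-2.208, 2.234, 0.001]
contact_force: [0.1, -0.0, -2.7]
width: 0.162
```

```bash
python3 - <<'E'
from h import *
go(.4006,.2316,.132,-30,18)
im,d,m=frame('wrist'); C=cloud(m,d); s,p,R=st(); print(s['width']*94,s['contact_force'])
for v in range(45,200,50): print(v,C[v,320].round(4))
E
```

```text
clock 20.17 tcp [ 0.6218 -0.0723  0.1308] jaw -90.7 q7 -1.73 w 0.162 F [ 0.1 -0.  -2.7] dist 376 turn -60.7
[-16.7, 12.5, -0.1, np.float64(-3.37)]
[-17.4, 11.5, -0.1, np.float64(-3.37)]
[-18.1, 10.4, -0.1, np.float64(-3.37)]
[-18.7, 9.4, -0.1, np.float64(-3.37)]
[-19.2, 8.2, -0.1, np.float64(-3.37)]
[-19.6, 7.1, -0.1, np.float64(-3.37)]
[-20.0, 5.9, -0.1, np.float64(-3.37)]
[-20.3, 4.7, -0.1, np.float64(-3.37)]
[-20.6, 3.5, -0.1, np.float64(-3.37)]
[-20.7, 2.3, -0.1, np.float64(-3.37)]
[-20.9, 1.1, -0.1, np.float64(-3.37)]
[-20.9, -0.1, -0.1, np.float64(-3.37)]
[-20.8, -1.4, -0.1, np.float64(-3.37)]
[-20.7, -2.6, -0.1, np.float64(-3.37)]
[-20.5, -3.8, -0.1, np.float64(-3.37)]
[-20.3, -5.0, -0.1, np.float64(-3.37)]
[-19.9, -6.2, -0.1, np.float64(-3.37)]
[-19.5, -7.3, -0.1, np.float64(-3.37)]
15.539126726654489 [ 0.03085683 -0.61574616 -3.63317341]
45 [ 0.7378 -0.0729  0.0962]
95 [ 0.7077 -0.0725  0.0958]
145 [ 0.6754 -0.0721  0.0964]
195 [ 0.6509 -0.072   0.1426]
```

Emit:
jog_arm:
  series:
    - [[0,-8,6,0,-1.5],[0,-16,12,0,-3.4],[0,-17,11.5,0,-3.4],[0,-18,10.5,0,-3.4],[0,-19,9,0,-3.4],[0,-19,8,0,-3.4],[0,-19.5,7,0,-3.4],[0,-20,6,0,-3.4],[0,-20,5,0,-3.4],[0,-20.5,3.5,0,-3.4]]

```text
clock: 21.05
eef_pos: [0.5007, 0.0842, 0.1306]
ee_rot: [-2.743, 1.53, 0.001]
contact_force: [-0.1, 0.2, -1.7]
width: 0.162
```

Emit:
jog_arm:
  series:
    - [[0,-20.5,2.5,0,-3.4],[0,-21,1,0,-3.4],[0,-21,0,0,-3.4],[0,-21,-1.5,0,-3.4],[0,-20.5,-2.5,0,-3.4],[0,-20.5,-4,0,-3.4],[0,-18,-5,0,-3.4],[0,-12,-4,0,-3.4],[0,0,0,0,0],[0,0,0,0,0]]

```text
clock: 21.88
eef_pos: [0.4063, 0.208, 0.1311]
ee_rot: [-3.025, 0.845, -0.0]
contact_force: [-0.7, -0.6, -3.2]
width: 0.164
```

```bash
python3 - <<'E'
from h import *
go(.4006,.2316,.132,-30,2)
im,d,m=frame('wrist');save('w17',im); C=cloud(m,d); s,p,R=st(); print(s['width']*94,s['contact_force'])
for v in range(45,200,50): print(v,C[v,320].round(4))
dz=p[2]-.0373
c,n,e=rimfit(m,C,(200,0,440,205),51,.046+dz,.054+dz); print(c,n,e, c-p[:2]*1000)
E
```

```text
clock 21.88 tcp [0.4063 0.208  0.1311] jaw -31.2 q7 -1.36 w 0.164 F [-0.7 -0.6 -3.2] dist 24 turn -1.2
[-8.5, -8.6, -0.5, np.float64(-0.62)]
[-8.4, -8.7, -0.5, np.float64(-0.62)]
15.303590611649527 [ 0.58157434  0.3216504  -2.4138339 ]
45 [0.4662 0.3075 0.0949]
95 [0.4503 0.2814 0.0962]
145 [0.4336 0.2538 0.0978]
195 [0.421  0.2329 0.1432]
[447.19115884 274.7536747 ] 3310 1.0544773548428807 [40.47717957 67.45903702]
```

View pics/w17.png

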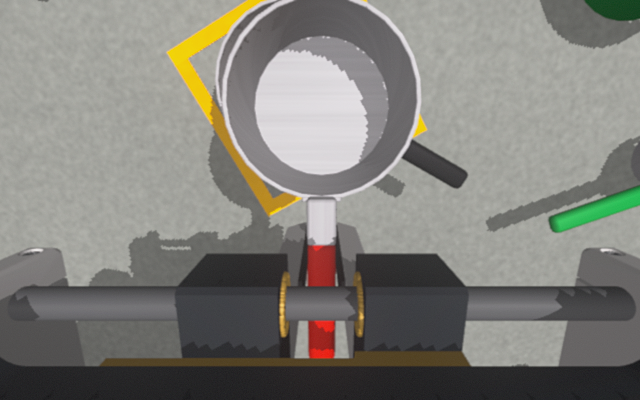

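Emit:
jog_arm:
  series:
    - [[0,-4,-4,0,-0.6],[0,-5,-5,0,-0.6],[0,-5,-5,0,0],[0,-5,-4,0,0],[0,0,0,5,0],[0,0,0,6,0],[0,0,0,6,0],[0,0,0,3,0],[0,0,0,0,0],[0,0,0,0,0]]

```text
clock: 22.77
eef_pos: [0.3995, 0.2321, 0.1108]
ee_rot: [-3.033, 0.818, 0.001]
contact_force: [-0.3, 0.3, -2.0]
width: 0.163
```

```bash
python3 - <<'E'
from h import *
im,d,m=frame('wrist');save('w18',im); C=cloud(m,d); s,p,R=st(); print(s['width']*94,s['contact_force'])
for v in range(45,200,50): print(v,C[v,320].round(4))
dz=p[2]-.0373
c,n,e=rimfit(m,C,(200,0,440,205),51,.046+dz,.054+dz); print(c,n,e, c-p[:2]*1000)
t=p[:2]+(np.array([440.1,300.])-c)/1000
go(t[0],t[1],.0565,-30,1)
E
```

```text
15.177055647297463 [ 1.09017327 -1.6169991  -2.32115546]
45 [0.4573 0.3324 0.0762]
95 [0.4422 0.3064 0.0759]
145 [0.4259 0.2784 0.0769]
195 [0.4138 0.2573 0.123 ]
[439.15314265 299.67088915] 3152 1.004228328436973 [39.54674012 67.43682096]
clock 22.82 tcp [0.3996 0.2322 0.1111] jaw -30.2 q7 -1.44 w 0.161 F [ 1.1 -1.6 -2.3] dist 55 turn -0.2
[0.7, -0.8, 54.6, np.float64(-0.19)]
```

View pics/w18.png

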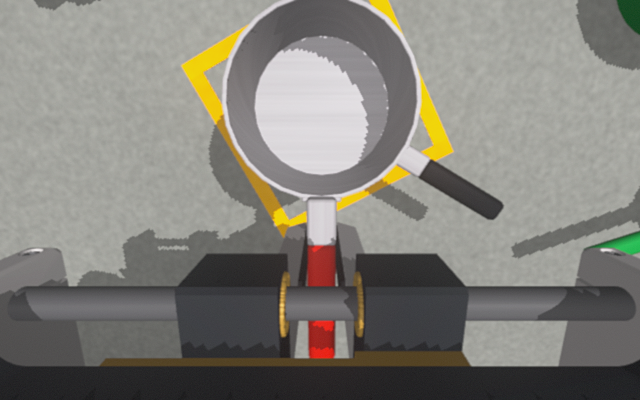

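Emit:
jog_arm:
  series:
    - [[0,0.7,-0.8,3,0],[0,0,0,6,0],[0,0,0,8,0],[0,0,0,8,0],[0,0,0,8,0],[0,0,0,7,0],[0,0,0,6,0],[0,0,0,4,0],[0,0,0,3,0],[0,0,0,1,0]]

```text
clock: 23.65
eef_pos: [0.4003, 0.2323, 0.0568]
ee_rot: [3.033, -0.818, -0.0]
contact_force: [-7.9, -8.6, 21.9]
width: 0.166
```

```bash
python3 - <<'E'
from h import *
im,d,m=frame('wrist');save('w19',im); C=cloud(m,d); s,p,R=st(); print(p,s['width']*94,s['contact_force'])
for v in range(45,200,25): print(v,C[v,320].round(4))
dz=p[2]-.0373
c,n,e=rimfit(m,C,(200,0,440,205),51,.046+dz,.054+dz); print(c,n,e, c-p[:2]*1000)
E
```

```text
[0.40034556 0.23243714 0.05704409] 15.239984788296415 [-4.20667922 -1.90490573  8.37758343]
45 [0.4578 0.332  0.0251]
70 [0.4505 0.3193 0.0253]
95 [0.4429 0.3063 0.0247]
120 [0.435  0.2928 0.0238]
145 [0.4268 0.2787 0.0245]
170 [0.4183 0.2641 0.0244]
195 [0.4146 0.2575 0.0685]
[439.9643509  299.22107931] 4509 1.3958892795621978 [39.618795   66.78393838]
```

View pics/w19.png

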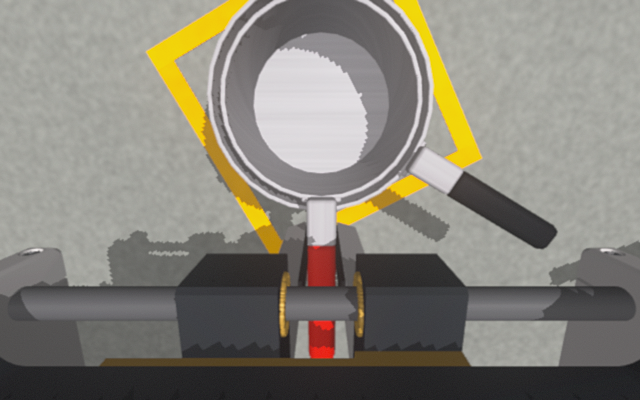

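Emit:
jog_arm:
  series:
    - [[40,0,0,0,0],[40,0,0,0,0],[40,0,0,0,0],[40,0,0,0,0],[40,0,0,-10,0],[40,0,0,-25,0],[40,0,6,-35,0],[40,0,12,-35,0],[40,0,12,-35,0],[40,0,0,-10,0]]

```text
clock: 24.53
eef_pos: [0.3857, 0.2066, 0.2115]
ee_rot: [-3.031, 0.817, -0.007]
contact_force: [0.3, 0.5, 0.8]
width: 0.427
```

```bash
python3 - <<'E'
from h import *
im,d,m=frame('wrist');save('w20',im); C=cloud(m,d); s,p,R=st(); print(p,s['width']*94,s['contact_force'])
c,a=pan(m,im,C,(230,0,430,142),51,(290,125,350,240),dz=.019)
for v in range(45,130,20): print(v,C[v,320].round(4))
print(rimfit(m,C,(230,0,430,150),59,.060,.0655))
go(.634,.0775,.19,-99.8,10)
E
```

```text
[0.38669313 0.20683104 0.21145303] 39.82930525188293 [1.22897173 1.84418054 2.42171289]
pan centre [440.4 299.2] res 1.36 handle ang -119.8 / -120.3 tip 147.3 w 15.5
45 [0.4618 0.3375 0.0244]
65 [0.4517 0.3201 0.0237]
85 [0.4412 0.3021 0.0238]
105 [0.4304 0.2836 0.0235]
125 [0.4193 0.2645 0.0235]
(array([439.31747405, 299.14034251]), 1758, np.float64(1.5362837236071627))
clock 24.58 tcp [0.3867 0.2068 0.2115] jaw -30.2 q7 -1.21 w 0.424 F [1.2 1.8 2.4] dist 280 turn 69.6
[27.9, -1.3, 2.1, np.float64(6.96)]
[27.5, -4.6, 2.1, np.float64(6.96)]
[26.8, -7.9, 2.1, np.float64(6.96)]
[25.6, -11.1, 2.1, np.float64(6.96)]
[24.1, -14.1, 2.1, np.float64(6.96)]
[22.2, -17.0, 2.1, np.float64(6.96)]
[20.0, -19.5, 2.1, np.float64(6.96)]
[17.4, -21.8, 2.1, np.float64(6.96)]
[14.7, -23.7, 2.1, np.float64(6.96)]
[11.7, -25.3, 2.1, np.float64(6.96)]
```

View pics/w20.png

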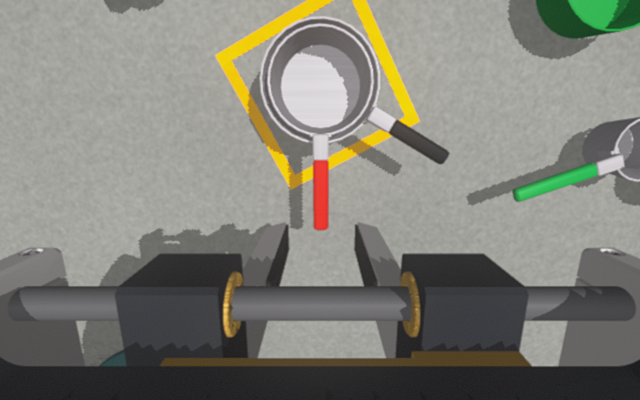

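Emit:
jog_arm:
  series:
    - [[40,28,-1,2,7],[40,27.5,-4.5,2,7],[40,26.5,-8,2,7],[40,25.5,-11,2,7],[40,24,-14,2,7],[40,22,-17,2,7],[40,20,-19.5,2,7],[40,17,-21,2,7],[40,14,-18,2,7],[40,8,-10,2,6.6]]

```text
clock: 25.42
eef_pos: [0.6117, 0.0804, 0.1859]
ee_rot: [-2.015, 2.41, 0.001]
contact_force: [0.2, -1.0, 0.1]
width: 0.427
```

```bash
python3 - <<'E'
from h import *
go(.644,.0762,.0368,-99.7,6)
im,d,m=frame('wrist');save('w21',im); C=cloud(m,d)
E
```

```text
clock 25.42 tcp [0.6117 0.0804 0.1859] jaw -100.2 q7 -2.14 w 0.427 F [ 0.2 -1.   0.1] dist 153 turn -0.5
[-0.3, -5.4, 24.8, np.float64(-0.08)]
[-0.3, -5.4, 24.8, np.float64(-0.08)]
[-0.2, -5.4, 24.8, np.float64(-0.08)]
[-0.2, -5.4, 24.8, np.float64(-0.08)]
[-0.2, -5.4, 24.8, np.float64(-0.08)]
[-0.2, -5.4, 24.8, np.float64(-0.08)]
```

View pics/w21.png

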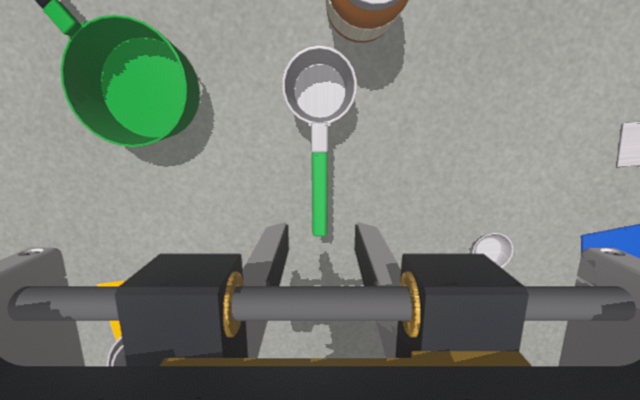

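Emit:
jog_arm:
  series:
    - [[40,0,-5.5,25,-0.4],[40,0,-5.5,30,0],[40,0,-5.5,30,0],[40,0,-5.5,30,0],[40,0,-5.5,22,0],[40,0,-5,12,0],[40,0,0,0,0],[0,0,0,0,0],[0,0,0,0,0],[0,0,0,0,0]]
  force: 60

```text
clock: 26.3
eef_pos: [0.6428, 0.0769, 0.0397]
ee_rot: [-2.031, 2.393, -0.001]
contact_force: [0.7, -0.6, 0.0]
width: 0.253
```

Emit:
jog_arm:
  series:
    - [[0,0,0,0,0],[0,0,0,0,0],[0,0,0,0,0],[0,0,0,-2,0],[0,0,0,-4,0],[0,0,0,-8,0],[0,0,0,-8,0],[0,0,0,-5,0],[0,0,0,0,0],[0,0,0,0,0]]

```text
clock: 27.13
eef_pos: [0.6424, 0.0764, 0.0655]
ee_rot: [-2.031, 2.395, -0.0]
contact_force: [-0.0, 0.4, -2.1]
width: 0.163
```

```bash
python3 - <<'E'
from h import *
im,d,m=frame('wrist');save('w22',im); C=cloud(m,d); s,p,R=st(); print(p,s['width']*94,s['contact_force'])
for v in range(45,220,20): print(v,C[v,320].round(4))
dz=p[2]-.0375
print(rimfit(m,C,(200,0,440,240),35,.046+dz,.054+dz))
E
```

```text
[0.64217081 0.07638452 0.06505166] 15.24661189571254 [ 0.18937668 -0.43357151 -1.91496881]
45 [0.7465 0.0599 0.0772]
65 [0.7426 0.0607 0.047 ]
85 [0.7334 0.0623 0.0309]
105 [0.7211 0.0643 0.0321]
125 [0.7085 0.0664 0.0307]
145 [0.6954 0.0686 0.0311]
165 [0.6838 0.0704 0.0455]
185 [0.6784 0.0712 0.0859]
205 [0.668  0.0729 0.0866]
(array([713.29092768,  63.77950506]), 2943, np.float64(1.3125584213943498))
```

View pics/w22.png

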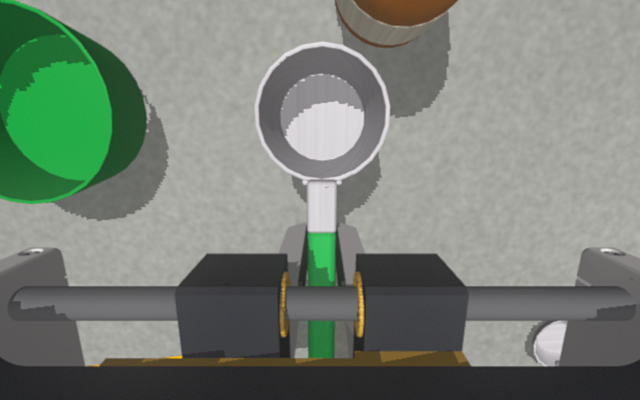

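Emit:
jog_arm:
  series:
    - [[0,0,0,-4,0],[0,0,0,-8,0],[0,0,0,-12,0],[0,0,0,-12,0],[0,0,0,-12,0],[0,0,0,-12,0],[0,0,0,-8,0],[0,0,0,-3,0],[0,0,0,0,0],[0,0,0,0,0]]

```text
clock: 28.02
eef_pos: [0.642, 0.0763, 0.1358]
ee_rot: [-2.032, 2.395, 0.001]
contact_force: [0.5, -0.1, -2.8]
width: 0.162
```

```bash
python3 - <<'E'
from h import *
go(.3709,.2807,.137,-75,18)
E
```

```text
clock 28.02 tcp [0.642  0.0763 0.1358] jaw -99.4 q7 -2.14 w 0.162 F [ 0.5 -0.1 -2.8] dist 340 turn -24.4
[-8.7, 16.7, -0.1, np.float64(-1.35)]
[-9.1, 16.5, -0.1, np.float64(-1.35)]
[-9.5, 16.3, -0.1, np.float64(-1.35)]
[-9.9, 16.0, -0.1, np.float64(-1.35)]
[-10.3, 15.8, -0.1, np.float64(-1.35)]
[-10.7, 15.6, -0.1, np.float64(-1.35)]
[-11.0, 15.3, -0.1, np.float64(-1.35)]
[-11.4, 15.0, -0.1, np.float64(-1.35)]
[-11.7, 14.8, -0.1, np.float64(-1.35)]
[-12.1, 14.5, -0.1, np.float64(-1.35)]
[-12.4, 14.2, -0.1, np.float64(-1.35)]
[-12.7, 13.9, -0.1, np.float64(-1.35)]
[-13.1, 13.6, -0.1, np.float64(-1.35)]
[-13.4, 13.3, -0.1, np.float64(-1.35)]
[-13.7, 13.0, -0.1, np.float64(-1.35)]
[-14.0, 12.6, -0.1, np.float64(-1.35)]
[-14.3, 12.3, -0.1, np.float64(-1.35)]
[-14.6, 12.0, -0.1, np.float64(-1.35)]
```

Emit:
jog_arm:
  series:
    - [[0,-4,8,0,-0.7],[0,-9,16.5,0,-1.4],[0,-9.5,16.5,0,-1.4],[0,-10,16,0,-1.4],[0,-10,16,0,-1.4],[0,-10.5,15.5,0,-1.4],[0,-11,15.5,0,-1.4],[0,-11.5,15,0,-1.4],[0,-12,15,0,-1.4],[0,-12,14.5,0,-1.4]]

```text
clock: 28.85
eef_pos: [0.4977, 0.1855, 0.1356]
ee_rot: [-2.299, 2.141, 0.001]
contact_force: [1.5, 0.3, -1.4]
width: 0.163
```

Emit:
jog_arm:
  series:
    - [[0,-12.5,14,0,-1.4],[0,-13,14,0,-1.4],[0,-13,13.5,0,-1.4],[0,-13.5,13,0,-1.4],[0,-14,13,0,-1.4],[0,-14,12.5,0,-1.4],[0,-12,11,0,-1.4],[0,-6,5,0,0],[0,0,0,0,0],[0,0,0,0,0]]

```text
clock: 29.68
eef_pos: [0.3904, 0.2678, 0.1361]
ee_rot: [-2.47, 1.94, -0.0]
contact_force: [0.1, -0.9, -0.6]
width: 0.162
```

```bash
python3 - <<'E'
from h import *
im,d,m=frame('wrist');save('w23',im); C=cloud(m,d); s,p,R=st(); print(p,s['width']*94,s['contact_force'])
for v in range(85,170,30): print(v,C[v,320].round(4))
dz=p[2]-.0385
c,n,e=rimfit(m,C,(220,20,420,200),35,.046+dz,.054+dz); print(c,n,e)
t=p[:2]+(np.array([440.2,299.3])-c)/1000
go(t[0],t[1],.0630,-75,4)
E
```

```text
[0.39073342 0.2674551  0.13608701] 15.531875937835865 [-0.01914119 -0.94345417 -1.71814477]
85 [0.4796 0.2902 0.1022]
115 [0.4614 0.2858 0.1017]
145 [0.4423 0.2811 0.1019]
[460.09010196 284.28118668] 2495 1.0464642716844352
clock 29.73 tcp [0.3907 0.2675 0.1361] jaw -76.3 q7 -2.25 w 0.165 F [-0.  -0.9 -1.7] dist 77 turn -1.3
[-4.8, 3.9, 18.3, np.float64(-0.33)]
[-4.8, 3.9, 18.3, np.float64(-0.33)]
[-4.9, 3.9, 18.3, np.float64(-0.33)]
[-4.9, 3.9, 18.3, np.float64(-0.33)]
```

View pics/w23.png

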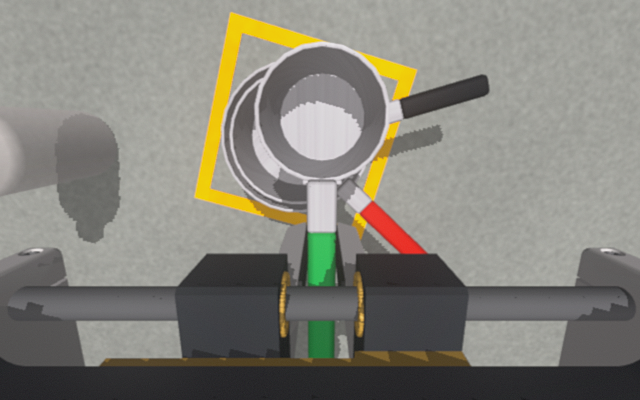

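Emit:
jog_arm:
  series:
    - [[0,-6,5,0,-0.7],[0,-6.5,5.5,0,-0.6],[0,-7,5,2,0],[0,0,0,5,0],[0,0,0,8,0],[0,0,0,8,0],[0,0,0,5,0],[0,0,0,2,0],[0,0,0,0,0],[0,0,0,0,0]]

```text
clock: 30.57
eef_pos: [0.3703, 0.2829, 0.106]
ee_rot: [-2.492, 1.912, 0.001]
contact_force: [-0.0, 0.2, -2.5]
width: 0.161
```

```bash
python3 - <<'E'
from h import *
im,d,m=frame('wrist');save('w24',im); C=cloud(m,d); s,p,R=st(); print(p,s['width']*94,s['contact_force'])
for v in range(85,170,30): print(v,C[v,320].round(4))
dz=p[2]-.0385
c,n,e=rimfit(m,C,(220,20,420,200),35,.046+dz,.054+dz); print(c,n,e)
t=p[:2]+(np.array([440.2,299.3])-c)/1000
go(t[0],t[1],.0630,-75,4)
E
```

```text
[0.37041121 0.2829526  0.10620681] 15.298422062745923 [-0.04808394 -0.2849714  -2.06669473]
85 [0.4591 0.3074 0.0712]
115 [0.4408 0.3025 0.072 ]
145 [0.4219 0.2974 0.0718]
[439.63822873 300.9562029 ] 2408 1.00333984182884
clock 30.62 tcp [0.3704 0.283  0.1062] jaw -75.0 q7 -2.32 w 0.163 F [-0.  -0.3 -2.1] dist 43 turn 0.0
[0.4, -0.0, 10.8, np.float64(0.0)]
[0.4, -0.0, 10.8, np.float64(0.0)]
[0.4, -0.0, 10.8, np.float64(0.0)]
[0.4, -0.0, 10.8, np.float64(0.0)]
```

View pics/w24.png

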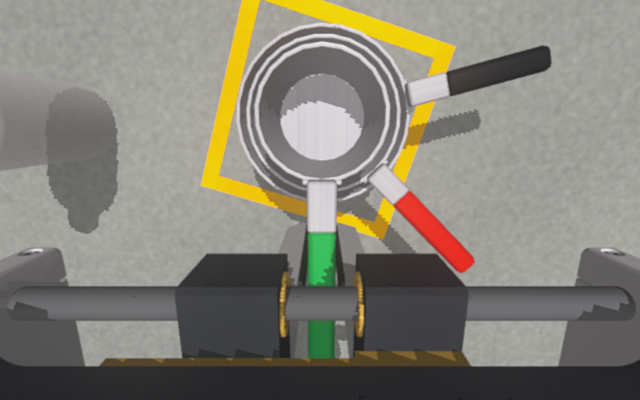

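Emit:
jog_arm:
  series:
    - [[0,1,0,3,0],[0,0.6,0,6,0],[0,0,0,7,0],[0,0,0,7,0],[0,0,0,7,0],[0,0,0,6,0],[0,0,0,3,0],[0,0,0,2,0],[0,0,0,1.5,0],[0,0,0,0,0]]

```text
clock: 31.45
eef_pos: [0.3707, 0.2815, 0.0635]
ee_rot: [-2.492, 1.911, 0.0]
contact_force: [-0.6, 0.3, -0.1]
width: 0.161
```

```bash
python3 - <<'E'
from h import *
im,d,m=frame('wrist');save('w25',im); C=cloud(m,d); s,p,R=st(); print(p,s['width']*94,s['contact_force'])
for v in range(75,170,15): print(v,C[v,320].round(4))
dz=p[2]-.0385
c,n,e=rimfit(m,C,(220,20,420,200),35,.046+dz,.054+dz); print(c,n,e)
E
```

```text
[0.37082882 0.28152707 0.06371913] 15.555897450909427 [-1.08568332  0.17887831 -1.24397084]
75 [0.4651 0.3075 0.0307]
90 [0.4565 0.3052 0.0286]
105 [0.4473 0.3028 0.031 ]
120 [0.4381 0.3003 0.0291]
135 [0.4286 0.2978 0.0281]
150 [0.419  0.2952 0.0294]
165 [0.4111 0.293  0.0455]
[439.58554219 298.79839124] 3016 1.2178753713457624
```

Emit:
jog_arm:
  series:
    - [[0,0,0,0.8,0],[0,0,0,0,0],[30,0,0,0,0],[30,0,0,0,0],[30,0,0,0,0],[30,0,0,-8,0],[30,0,0,-20,0],[30,0,4,-35,0],[30,0,10,-38,0],[30,0,10,-38,0]]

```text
clock: 32.33
eef_pos: [0.3464, 0.2752, 0.2035]
ee_rot: [-2.493, 1.911, 0.003]
contact_force: [0.4, -0.5, 1.3]
width: 0.321
```

```bash
python3 - <<'E'
from h import *
im,d,m=frame('wrist');save('w26',im); C=cloud(m,d); s,p,R=st(); print(p,s['width']*94,s['contact_force'])
im2,d2,m2=frame('top');save('t3',im2); C2=cloud(m2,d2)
go(.39,-.06,.23,87,18)
E
```

```text
[0.34672984 0.27727288 0.209942  ] 30.366411272324576 [0.65670227 7.29204617 9.59354039]
clock 32.43 tcp [0.3481 0.2766 0.2071] jaw -74.9 q7 -2.17 w 0.318 F [ 1.1  0.1 -1. ] dist 340 turn 18.1
[18.7, 2.6, -1.3, np.float64(1.0)]
[18.7, 2.3, -1.3, np.float64(1.0)]
[18.7, 2.0, -1.3, np.float64(1.0)]
[18.8, 1.6, -1.3, np.float64(1.0)]
[18.8, 1.3, -1.3, np.float64(1.0)]
[18.8, 1.0, -1.3, np.float64(1.0)]
[18.8, 0.6, -1.3, np.float64(1.0)]
[18.8, 0.3, -1.3, np.float64(1.0)]
[18.8, -0.0, -1.3, np.float64(1.0)]
[18.8, -0.3, -1.3, np.float64(1.0)]
[18.8, -0.7, -1.3, np.float64(1.0)]
[18.8, -1.0, -1.3, np.float64(1.0)]
[18.8, -1.3, -1.3, np.float64(1.0)]
[18.8, -1.7, -1.3, np.float64(1.0)]
[18.7, -2.0, -1.3, np.float64(1.0)]
[18.7, -2.3, -1.3, np.float64(1.0)]
[18.7, -2.6, -1.3, np.float64(1.0)]
[18.6, -3.0, -1.3, np.float64(1.0)]
```

View pics/w26.png

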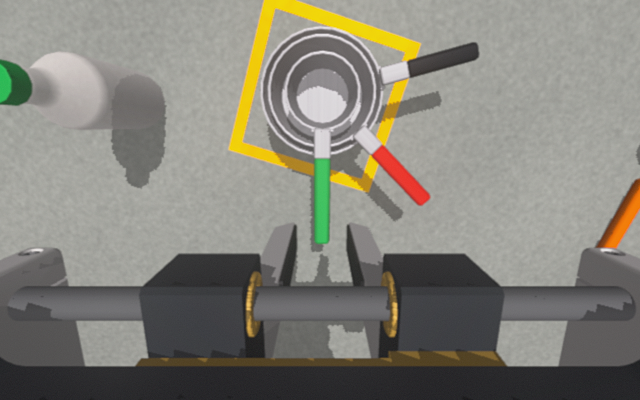

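View pics/t3.png

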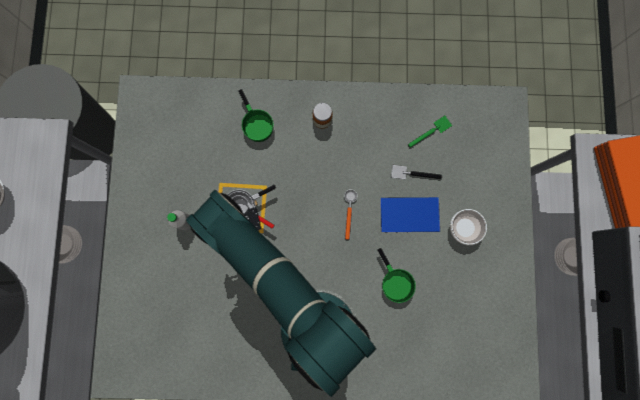

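```bash
python3 - <<'E'
from h import *
go(.47,-.104,.21,87,24,half=1)
E
```

```text
clock 32.43 tcp [0.3481 0.2766 0.2071] jaw -74.9 q7 -2.17 w 0.318 F [ 1.1  0.1 -1. ] dist 400 turn -161.9
[16.6, -0.8, -0.1, np.float64(-6.75)]
[16.6, 1.2, -0.1, np.float64(-6.75)]
[16.4, 3.1, -0.1, np.float64(-6.75)]
[15.9, 5.0, -0.1, np.float64(-6.75)]
[15.2, 6.9, -0.1, np.float64(-6.75)]
[14.3, 8.6, -0.1, np.float64(-6.75)]
[13.2, 10.2, -0.1, np.float64(-6.75)]
[11.9, 11.7, -0.1, np.float64(-6.75)]
[10.4, 13.0, -0.1, np.float64(-6.75)]
[8.8, 14.1, -0.1, np.float64(-6.75)]
[7.1, 15.1, -0.1, np.float64(-6.75)]
[5.3, 15.8, -0.1, np.float64(-6.75)]
[3.4, 16.3, -0.1, np.float64(-6.75)]
[1.4, 16.6, -0.1, np.float64(-6.75)]
[-0.5, 16.6, -0.1, np.float64(-6.75)]
[-2.5, 16.5, -0.1, np.float64(-6.75)]
[-4.4, 16.1, -0.1, np.float64(-6.75)]
[-6.2, 15.4, -0.1, np.float64(-6.75)]
[-8.0, 14.6, -0.1, np.float64(-6.75)]
[-9.7, 13.6, -0.1, np.float64(-6.75)]
[-11.2, 12.3, -0.1, np.float64(-6.75)]
[-12.6, 10.9, -0.1, np.float64(-6.75)]
[-13.8, 9.4, -0.1, np.float64(-6.75)]
[-14.8, 7.7, -0.1, np.float64(-6.75)]
```

Emit:
jog_arm:
  series:
    - [[40,16.5,-1,0,-6.8],[40,16.5,1,0,-6.8],[40,16.5,3,0,-6.8],[40,16,5,0,-6.8],[40,15,7,0,-6.8],[40,14,8.5,0,-6.8],[40,13,10,0,-6.8],[40,12,12,0,-6.8],[40,10.5,13,0,-6.8],[40,9,14,0,-6.8]]

```text
clock: 33.27
eef_pos: [0.3993, 0.1163, 0.202]
ee_rot: [-3.136, 0.182, -0.001]
contact_force: [0.4, 0.3, -0.2]
width: 0.428
```

Emit:
jog_arm:
  series:
    - [[40,7,15,0,-6.8],[40,5,16,0,-6.8],[40,3.5,16,0,-6.8],[40,1.5,16.5,0,-6.8],[40,-0.5,16.5,0,-6.8],[40,-2.5,16.5,0,-6.8],[40,-4.5,16,0,-6.8],[40,-6,15.5,0,-6.8],[40,-8,14.5,0,-6.8],[40,-9.5,13.5,0,-6.8]]

```text
clock: 34.1
eef_pos: [0.4519, -0.0409, 0.2019]
ee_rot: [-2.701, -1.603, -0.001]
contact_force: [0.6, 0.4, 0.2]
width: 0.427
```

```bash
python3 - <<'E'
from h import *
go(.50,-.104,.22,87,8)
E
```

```text
clock 34.10 tcp [ 0.4519 -0.0409  0.2019] jaw 61.4 q7 0.97 w 0.427 F [0.6 0.4 0.2] dist 81 turn -25.6
[-4.0, 9.1, -2.3, np.float64(-3.2)]
[-4.5, 8.8, -2.3, np.float64(-3.2)]
[-5.0, 8.5, -2.3, np.float64(-3.2)]
[-5.5, 8.3, -2.3, np.float64(-3.2)]
[-6.0, 7.9, -2.3, np.float64(-3.2)]
[-6.4, 7.6, -2.3, np.float64(-3.2)]
[-6.8, 7.2, -2.3, np.float64(-3.2)]
[-7.2, 6.8, -2.3, np.float64(-3.2)]
```

Emit:
jog_arm:
  series:
    - [[40,-4,9,-2,-3.2],[40,-4.5,9,-2,-3.2],[40,-5,8.5,-2,-3.2],[40,-5.5,8,-2,-3.2],[40,-6,8,-2,-3.2],[40,-6.5,7.5,-2,-3.2],[40,-7,7,-2,-3.2],[40,-7,7,-2,-3.2],[40,0,0,0,0],[40,0,0,0,0]]

```text
clock: 34.93
eef_pos: [0.4991, -0.1034, 0.2175]
ee_rot: [-2.288, -2.152, -0.002]
contact_force: [0.4, 0.4, -0.5]
width: 0.43
```

```bash
python3 - <<'E'
from h import *
im,d,m=frame('wrist');save('w27',im); C=cloud(m,d)
b=blob(mask(im,(5,150,80),(17,255,255))); P,c,ax,e,w,r=rect(m,b,.014)
print(b.sum(),c,np.degrees(np.arctan2(*ax[::-1])),(c+ax*e[0]).round(1),(c+ax*e[1]).round(1),w,r)
s,p,R=st(); print(p)
E
```

```text
1319 [ 388.54397533 -101.81516291] 175.97817095986915 [ 448.7 -106. ] [333.3 -97.9] 15.215469974869645 ((391.54840087890625, -102.06658172607422), (14.753034591674805, 116.91991424560547), 86.60835266113281)
[ 0.49893615 -0.10307954  0.21750904]
```

View pics/w27.png

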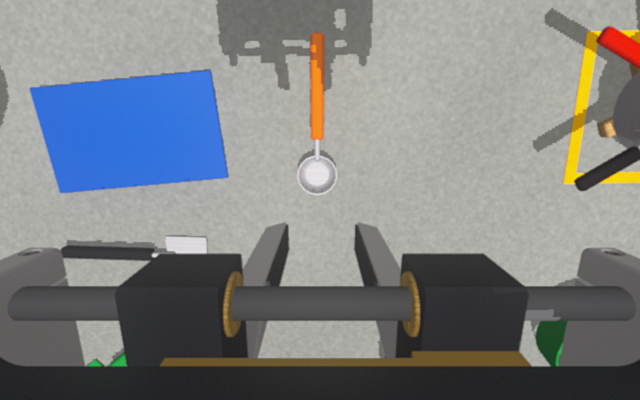

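Emit:
jog_arm:
  series:
    - [[40,1,-18,20,0],[40,0,-18,25,0.4],[40,0,-18,30,0],[40,0,-18,30,0],[40,0,-1.5,30,0],[40,0,0,30,0],[40,0,0,25,0],[40,0,0,15,0],[40,0,0,8,0],[40,0,0,0,0]]

```text
clock: 35.82
eef_pos: [0.4252, -0.097, 0.0036]
ee_rot: [-2.292, -2.145, -0.0]
contact_force: [-0.4, 0.1, 0.3]
width: 0.424
```

```bash
python3 - <<'E'
from h import *
go(.4255,-.1043,.004,86.4,1)
im,d,m=frame('wrist');save('w28',im)
E
```

```text
clock 35.82 tcp [ 0.4252 -0.097   0.0036] jaw 86.2 q7 1.22 w 0.424 F [-0.4  0.1  0.3] dist 7 turn -0.2
[-7.3, 0.8, -0.4, np.float64(-0.18)]
```

View pics/w28.png

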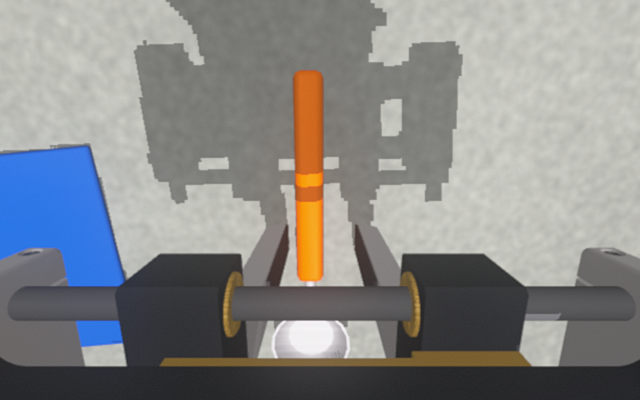

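Centre on it, 7 mm along −x of the tool, then close and lift.

Emit:
jog_arm:
  series:
    - [[40,-4,0,0,-0.2],[40,-3.3,0.5,0,0],[40,0,0,0,0],[0,0,0,0,0],[0,0,0,0,0],[0,0,0,0,0],[0,0,0,0,0],[0,0,0,0,0],[0,0,0,0,0],[0,0,0,0,0]]
  force: 45

```text
clock: 36.7
eef_pos: [0.4262, -0.105, 0.0046]
ee_rot: [-2.289, -2.151, -0.001]
contact_force: [-1.2, -0.1, 6.0]
width: 0.164
```

Emit:
jog_arm:
  series:
    - [[0,0,0,0,0],[0,0,0,-3,0],[0,0,0,-7,0],[0,0,0,-10,0],[0,0,0,-12,0],[0,0,0,-10,0],[0,0,0,-5,0],[0,0,0,0,0],[0,0,0,0,0],[0,0,0,0,0]]

```text
clock: 37.53
eef_pos: [0.4258, -0.1052, 0.0512]
ee_rot: [-2.289, -2.15, -0.001]
contact_force: [0.0, -0.6, -1.7]
width: 0.166
```

```bash
python3 - <<'E'
from h import *
go(.400,-.3345,.06,1.4,20)
im,d,m=frame('wrist');save('w29',im); C=cloud(m,d)
for v in range(80,280,30): print(v,C[v,312].round(4))
E
```

```text
clock 37.53 tcp [ 0.4258 -0.1052  0.0512] jaw 86.4 q7 1.33 w 0.166 F [ 0.  -0.6 -1.7] dist 231 turn 85.0
[-11.5, -0.6, -0.4, np.float64(4.25)]
[-11.5, 0.3, -0.4, np.float64(4.25)]
[-11.5, 1.1, -0.4, np.float64(4.25)]
[-11.4, 2.0, -0.4, np.float64(4.25)]
[-11.2, 2.8, -0.4, np.float64(4.25)]
[-10.9, 3.6, -0.4, np.float64(4.25)]
[-10.6, 4.4, -0.4, np.float64(4.25)]
[-10.3, 5.2, -0.4, np.float64(4.25)]
[-9.9, 6.0, -0.4, np.float64(4.25)]
[-9.4, 6.7, -0.4, np.float64(4.25)]
[-8.9, 7.4, -0.4, np.float64(4.25)]
[-8.3, 8.0, -0.4, np.float64(4.25)]
[-7.7, 8.6, -0.4, np.float64(4.25)]
[-7.0, 9.1, -0.4, np.float64(4.25)]
[-6.3, 9.6, -0.4, np.float64(4.25)]
[-5.6, 10.1, -0.4, np.float64(4.25)]
[-4.8, 10.5, -0.4, np.float64(4.25)]
[-4.1, 10.8, -0.4, np.float64(4.25)]
[-3.2, 11.1, -0.4, np.float64(4.25)]
[-2.4, 11.3, -0.4, np.float64(4.25)]
80 [ 0.3373 -0.1044  0.0609]
110 [ 0.3522 -0.1054  0.0614]
140 [ 0.3676 -0.1065  0.0607]
170 [ 0.3838 -0.1076  0.0608]
200 [ 0.4008 -0.1088  0.0602]
230 [ 0.4186 -0.1101  0.0602]
260 [ 0.4367 -0.1113  0.0612]
```

View pics/w29.png

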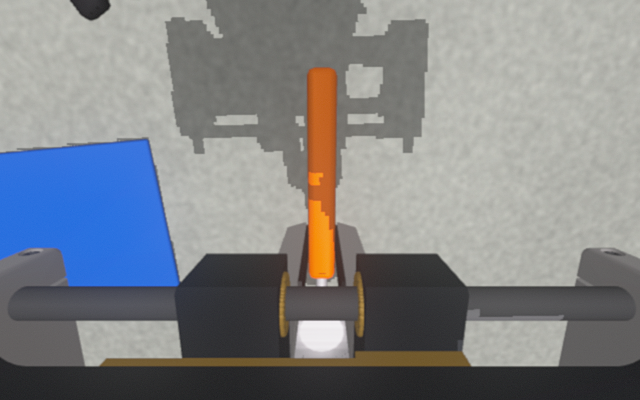

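Emit:
jog_arm:
  series:
    - [[0,-6,0,-8,2],[0,-11.5,0,-8,4.3],[0,-11.5,0.5,-8,4.3],[0,-11.5,1.5,-6,4.3],[0,-11.5,2.5,0,4.3],[0,-11,3,0,4.3],[0,-11,4,0,4.3],[0,-10.5,5,0,4.3],[0,-10,5.5,0,4.3],[0,-9.5,6.5,0,4.3]]

```text
clock: 38.42
eef_pos: [0.4136, -0.2153, 0.0817]
ee_rot: [-2.897, -1.212, -0.001]
contact_force: [0.3, 0.6, -1.1]
width: 0.163
```

Emit:
jog_arm:
  series:
    - [[0,-9,7,0,4.3],[0,-8.5,7.5,0,4.3],[0,-8,8.5,0,4.3],[0,-7,9,0,4.3],[0,-6.5,9.5,0,4.3],[0,-6,10,0,4.3],[0,-5,10,0,4.3],[0,-4,10.5,0,4.3],[0,-3.5,11,0,4.3],[0,-2,8,0,2]]

```text
clock: 39.25
eef_pos: [0.4015, -0.3262, 0.0815]
ee_rot: [-3.138, -0.128, -0.001]
contact_force: [0.3, -1.1, -0.5]
width: 0.164
```

```bash
python3 - <<'E'
from h import *
go(.400,-.3345,.04,1.4,4)
im,d,m=frame('wrist');save('w30',im); C=cloud(m,d); np.save('pics/w30d.npy',d)
b=blob(mask(im,(105,120,60),(125,255,255))); P,c,ax,e,w,r=rect(m,b,.004); print(b.sum(),r)
E
```

```text
clock 39.25 tcp [ 0.4015 -0.3262  0.0815] jaw 4.7 q7 0.56 w 0.164 F [ 0.3 -1.1 -0.5] dist 42 turn 3.3
[-0.5, 2.0, 10.4, np.float64(0.82)]
[-0.5, 2.1, 10.4, np.float64(0.82)]
[-0.5, 2.1, 10.4, np.float64(0.82)]
[-0.4, 2.1, 10.4, np.float64(0.82)]
16064 ((451.0958557128906, -295.62396240234375), (83.7868423461914, 143.7017822265625), 1.9215130805969238)
```

View pics/w30.png

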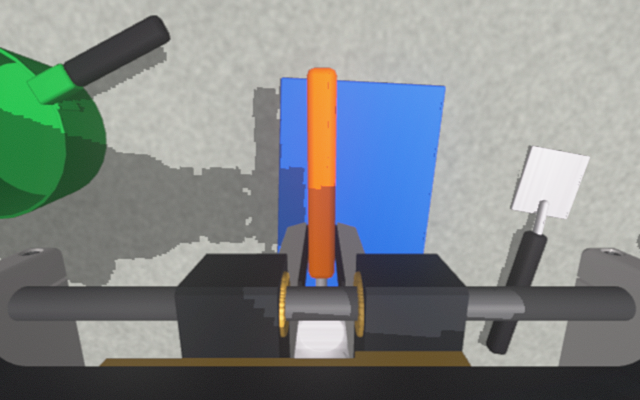

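```bash
python3 - <<'E'
from h import *
m=camera_model('wrist'); r=ray(m,[[281,78],[445,86],[426,250]],.004)[:,:2]*1000; print(r.round(1)); e=r[1]-r[0]; print(np.linalg.norm(e)); L=e/np.linalg.norm(e); yv=np.array([-L[1],L[0]]); print("y ang",np.degrees(np.arctan2(*yv[::-1])),"centre",(r[0]+r[1])/2-110*yv)
f=r[1]-r[2]; print("side ang",np.degrees(np.arctan2(*f[::-1])))
print("handle end/near",ray(m,[[321.5,67],[321.5,278]],.0905).round(4))
im,d,m2=frame('top'); 
b=blob(mask(im,(0,0,0),(180,255,45)),(380,155,460,190)); P,c,ax,e,w,rr=rect(m2,b,.014);print(c,np.degrees(np.arctan2(*ax[::-1])),e,w)
save('t4',cv2.resize(im[150:300,340:500],None,fx=4,fy=4))
E
```

```text
[[ 362.4 -228.5]
 [ 490.4 -224. ]
 [ 497.3 -361. ]]
128.09720915750916
y ang 92.01084685250493 centre [ 430.24198718 -336.2045589 ]
side ang 92.86999723711628
handle end/near [[ 0.3941 -0.2325  0.0905]
 [ 0.4036 -0.3502  0.0905]]
[ 579.45882983 -392.29879357] 84.70723591664895 (np.float64(-55.82267792381287), np.float64(56.44798603903308)) 16.260674547802637
```

View pics/t4.png

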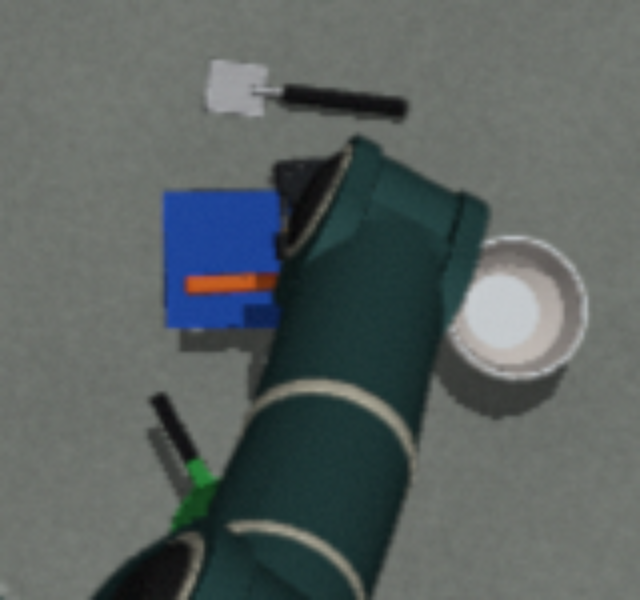

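Emit:
jog_arm:
  series:
    - [[0,-0.5,3,8,1],[0,-0.5,4,14,1],[0,0,3,14,0.9],[0,0,0,14,0],[0,0,0,10,0],[0,0,0,7,0],[0,0,0,4,0],[0,0,0,0,0],[0,0,0,0,0],[0,0,0,0,0]]

```text
clock: 40.18
eef_pos: [0.4018, -0.3352, 0.0108]
ee_rot: [-3.141, -0.058, -0.002]
contact_force: [0.0, -0.7, -1.1]
width: 0.161
```

```bash
python3 - <<'E'
from h import *
go(.4004,-.3364,.0086,1.8,1)
E
```

```text
clock 40.18 tcp [ 0.4018 -0.3352  0.0108] jaw 2.1 q7 0.49 w 0.161 F [ 0.  -0.7 -1.1] dist 3 turn 0.3
[-1.5, 1.2, 2.2, np.float64(0.33)]
```

Emit:
jog_arm:
  series:
    - [[0,-1.5,1,2,0.3],[0,0,0,0,0],[34,0,0,0,0],[34,0,0,0,0],[34,0,0,0,0],[34,0,0,-10,0],[34,0,0,-30,0],[34,0,0,-35,0],[40,15,5,-35,1],[40,25,10,-30,2]]

```text
clock: 41.02
eef_pos: [0.4392, -0.3502, 0.1517]
ee_rot: [-3.141, 0.034, -0.001]
contact_force: [1.2, -0.7, -0.4]
width: 0.42
```

```bash
python3 - <<'E'
from h import *
go(.578,-.40,.2,-5.3,8)
E
```

```text
clock 41.02 tcp [ 0.4392 -0.3502  0.1517] jaw -1.2 q7 0.49 w 0.420 F [ 1.2 -0.7 -0.4] dist 155 turn 4.1
[17.5, 5.9, -6.0, np.float64(0.51)]
[17.5, 5.7, -6.0, np.float64(0.51)]
[17.6, 5.5, -6.0, np.float64(0.51)]
[17.6, 5.4, -6.0, np.float64(0.51)]
[17.7, 5.2, -6.0, np.float64(0.51)]
[17.7, 5.1, -6.0, np.float64(0.51)]
[17.8, 4.9, -6.0, np.float64(0.51)]
[17.8, 4.8, -6.0, np.float64(0.51)]
```

Emit:
jog_arm:
  series:
    - [[40,17.5,5.5,-6,0.5],[40,17.5,5.5,-6,0.5],[40,17.5,5.5,-6,0.5],[40,17.5,5.5,-6,0.5],[40,17.5,5,-6,0.5],[40,17.5,5,-6,0.5],[40,17.5,5,-6,0.5],[40,12,4,-3,0.5],[40,0,0,0,0],[40,0,0,0,0]]

```text
clock: 41.85
eef_pos: [0.5725, -0.3978, 0.1935]
ee_rot: [-3.137, 0.141, -0.001]
contact_force: [0.3, -0.3, -0.5]
width: 0.427
```

```bash
python3 - <<'E'
from h import *
im,d,m=frame('wrist');save('w31',im); C=cloud(m,d); np.save('pics/w31d.npy',d)
s,p,R=st(); print(p)
E
```

```text
[ 0.57191444 -0.39776425  0.19338581]
```

View pics/w31.png

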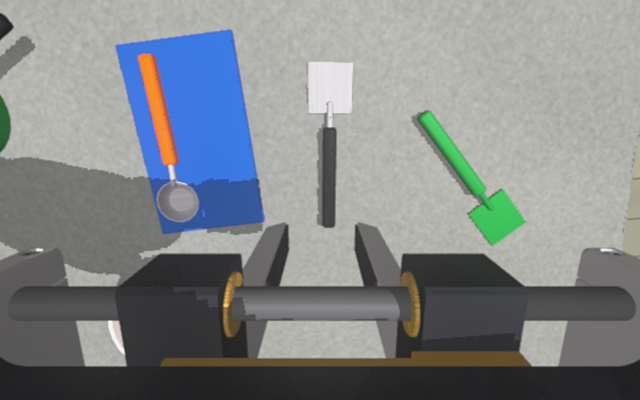

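Wrist picture: the steel spatula (blade (330,87), handle (329,178)) is the one meant; the all-green one at (470,180) is the look-alike. The spoon lies on the mat with its bowl at (178,201).

```bash
python3 - <<'E'
from h import *
im=cv2.imread('pics/w31.png')[:,:,::-1].copy(); m=camera_model('wrist')
b=blob(mask(im,(100,100,30),(125,255,255))); 
cnt,_=cv2.findContours(b,cv2.RETR_EXTERNAL,cv2.CHAIN_APPROX_NONE); hull=cv2.convexHull(max(cnt,key=cv2.contourArea))[:,0]
P=ray(m,hull,.004)[:,:2]*1000; r=cv2.minAreaRect(P.astype(np.float32)); print("mat",r)
b=blob(mask(im,(5,120,60),(17,255,255)),(100,40,260,240)); P,c,ax,e,w,r=rect(m,b,.018); print("spoon h",c,r,np.degrees(np.arctan2(*ax[::-1])),"bowl",ray(m,[[178,201]],.017))
b=blob(mask(im,(0,0,0),(180,255,75)),(300,115,350,232)); P,c,ax,e,w,r=rect(m,b,.014); print("spat h",b.sum(),c,r,np.degrees(np.arctan2(*ax[::-1])),(c+ax*e[0]).round(1),(c+ax*e[1]).round(1),w)
print("blade",ray(m,[[330,61],[330,113],[307,87],[352,87]],.003))
E
cp pics/w31.png /tmp/; python3 -c "
import cv2
im=cv2.imread('pics/w31.png'); cv2.imwrite('pics/w31z.png',cv2.resize(im[20:245,100:540],None,fx=1.8,fy=1.8,interpolation=cv2.INTER_CUBIC))"
```

```text
mat ((429.994384765625, -333.9980163574219), (129.03248596191406, 218.6190643310547), 1.8352150917053223)
spoon h [ 401.8223194 -298.755025 ] ((401.72222900390625, -301.2708740234375), (16.923925399780273, 117.183837890625), 1.4959545135498047) 91.6989402631817 bowl [[ 0.40304093 -0.4033161   0.017     ]]
spat h 859 [ 579.93849859 -401.95365395] ((581.4301147460938, -393.3193054199219), (115.63037872314453, 13.907000541687012), 84.29747009277344) 86.08435685355299 [ 576.6 -450.9] [ 584.5 -336. ] 15.76676356561187
blade [[ 0.59431748 -0.26408499  0.003     ]
 [ 0.58972097 -0.31933307  0.003     ]
 [ 0.56629159 -0.28889822  0.003     ]
 [ 0.61671315 -0.29341611  0.003     ]]
```

View pics/w31z.png

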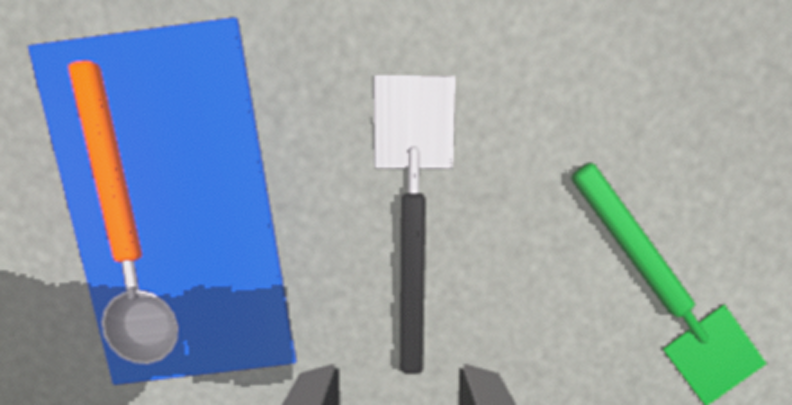

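```bash
python3 - <<'E'
from h import *
go(.5838,-.3585,.004,-5.4,7)
E
```

```text
clock 41.90 tcp [ 0.5719 -0.3978  0.1934] jaw -5.2 q7 0.36 w 0.424 F [-0.1 -0.6 -0.2] dist 194 turn 0.2
[1.2, -5.7, 27.1, np.float64(0.03)]
[1.2, -5.7, 27.1, np.float64(0.03)]
[1.2, -5.7, 27.1, np.float64(0.03)]
[1.2, -5.7, 27.1, np.float64(0.03)]
[1.2, -5.7, 27.1, np.float64(0.03)]
[1.2, -5.7, 27.1, np.float64(0.03)]
[1.2, -5.7, 27.1, np.float64(0.03)]
```

Emit:
jog_arm:
  series:
    - [[40,2,-8,20,0.2],[40,2,-8,30,0],[40,2,-8,30,0],[40,1.5,-8,30,0],[40,0.5,-8,30,0],[40,0,0,25,0],[40,0,0,16,0],[40,0,0,8,0],[40,0,0,0,0],[40,0,0,0,0]]

```text
clock: 42.73
eef_pos: [0.5841, -0.3591, 0.0052]
ee_rot: [-3.137, 0.148, -0.001]
contact_force: [0.1, -0.5, 0.3]
width: 0.427
```

```bash
python3 - <<'E'
from h import *
go(.5838,-.3585,.004,-5.4,1)
im,d,m=frame('wrist');save('w32',im)
E
```

```text
clock 42.73 tcp [ 0.5841 -0.3591  0.0052] jaw -5.4 q7 0.26 w 0.427 F [ 0.1 -0.5  0.3] dist 1 turn 0.0
[-0.4, -0.5, 1.2, np.float64(0.01)]
```

View pics/w32.png

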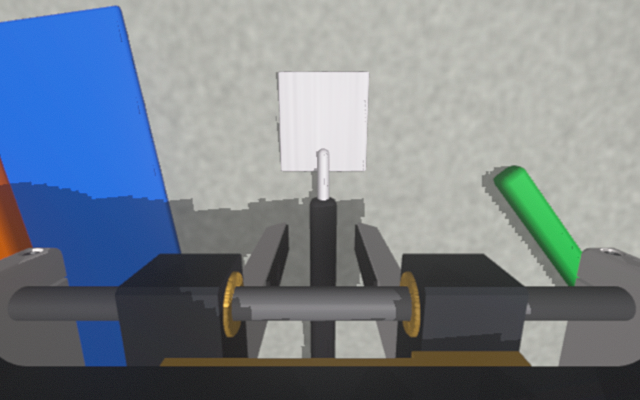

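Emit:
jog_arm:
  series:
    - [[40,0,-0.5,1,0],[0,0,0,0,0],[0,0,0,0,0],[0,0,0,0,0],[0,0,0,0,0],[0,0,0,0,0],[0,0,0,0,0],[0,0,0,0,0],[0,0,0,0,0],[0,0,0,0,0]]
  force: 45

```text
clock: 43.62
eef_pos: [0.5845, -0.3583, 0.0036]
ee_rot: [-3.137, 0.147, -0.001]
contact_force: [-0.6, 0.5, 4.9]
width: 0.165
```

Emit:
jog_arm:
  series:
    - [[0,0,0,-3,0],[0,0,0,-7,0],[0,0,0,-10,0],[0,0,0,-12,0],[0,0,0,-12,0],[0,0,0,-12,0],[0,0,0,-6,0],[0,0,0,0,0],[0,0,0,0,0],[0,0,0,0,0]]

```text
clock: 44.45
eef_pos: [0.584, -0.3583, 0.0648]
ee_rot: [-3.137, 0.147, 0.0]
contact_force: [-0.2, -0.7, -0.9]
width: 0.163
```

```bash
python3 - <<'E'
from h import *
im,d,m=frame('wrist');save('w33',im); C=cloud(m,d)
for v in (80,110,140,210,230,245): print(v,C[v,322].round(4))
go(.460,-.333,.066,1.8,10)
E
```

```text
80 [ 0.5933 -0.2683  0.063 ]
110 [ 0.5918 -0.2842  0.0641]
140 [ 0.5903 -0.3005  0.0654]
210 [ 0.5867 -0.3384  0.0763]
230 [ 0.5856 -0.3506  0.0749]
245 [ 0.5847 -0.3597  0.0749]
clock 44.50 tcp [ 0.5839 -0.3581  0.0646] jaw -5.4 q7 0.27 w 0.162 F [-0.9  0.1 -0.6] dist 126 turn -7.2
[-12.6, -1.3, -0.1, np.float64(-0.72)]
[-12.6, -1.5, -0.1, np.float64(-0.72)]
[-12.5, -1.7, -0.1, np.float64(-0.72)]
[-12.5, -1.8, -0.1, np.float64(-0.72)]
[-12.5, -2.0, -0.1, np.float64(-0.72)]
[-12.5, -2.1, -0.1, np.float64(-0.72)]
[-12.4, -2.3, -0.1, np.float64(-0.72)]
[-12.4, -2.4, -0.1, np.float64(-0.72)]
[-12.4, -2.6, -0.1, np.float64(-0.72)]
[-12.3, -2.7, -0.1, np.float64(-0.72)]
```

View pics/w33.png

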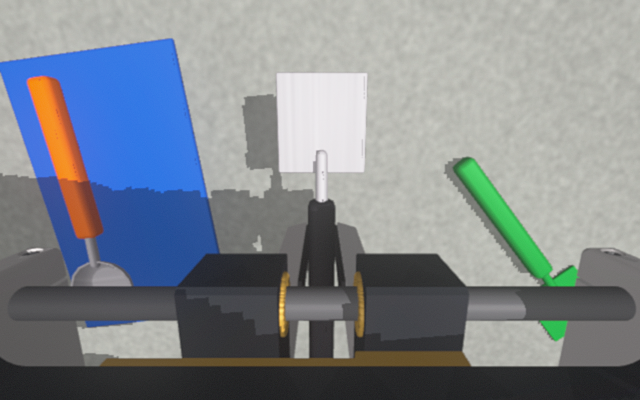

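Emit:
jog_arm:
  series:
    - [[0,-7,-0.5,0,-0.7],[0,-13,-1.5,0,-0.7],[0,-13,-1.5,0,-0.7],[0,-13,-2,0,-0.7],[0,-13,-2,0,-0.7],[0,-13,-2,0,-0.7],[0,-13,-2.5,0,-0.7],[0,-13,-2.5,0,-0.8],[0,-13,-3,0,-0.8],[0,-10,-2.5,0,-0.8]]

```text
clock: 45.33
eef_pos: [0.4623, -0.3335, 0.0649]
ee_rot: [-3.14, -0.054, 0.001]
contact_force: [0.9, 0.9, -1.0]
width: 0.165
```

Emit:
jog_arm:
  series:
    - [[0,-1,0,4,0],[0,0,0,8,0],[0,0,0,8,0],[0,0,0,8,0],[0,0,0,6,0],[0,0,0,4,0],[0,0,0,0,0],[0,0,0,0,0],[0,0,0,0,0],[0,0,0,0,0]]

```text
clock: 46.17
eef_pos: [0.4632, -0.334, 0.0276]
ee_rot: [-3.141, -0.053, -0.001]
contact_force: [-0.1, 0.4, -1.1]
width: 0.16
```

```bash
python3 - <<'E'
from h import *
go(.460,-.333,.0082,1.8,1)
im,d,m=frame('wrist');save('w34',im); C=cloud(m,d)
for v in (80,110,140,210,230,245): print(v,C[v,322].round(4))
E
```

```text
clock 46.17 tcp [ 0.4632 -0.334   0.0276] jaw 1.9 q7 0.42 w 0.160 F [-0.1  0.4 -1.1] dist 20 turn 0.1
[-3.2, -1.1, 19.4, np.float64(0.12)]
80 [ 0.4611 -0.2441  0.0287]
110 [ 0.4616 -0.2597  0.0284]
140 [ 0.4622 -0.2761  0.0275]
210 [ 0.4635 -0.3145  0.0373]
230 [ 0.4639 -0.326   0.0386]
245 [ 0.4642 -0.3353  0.0382]
```

View pics/w34.png

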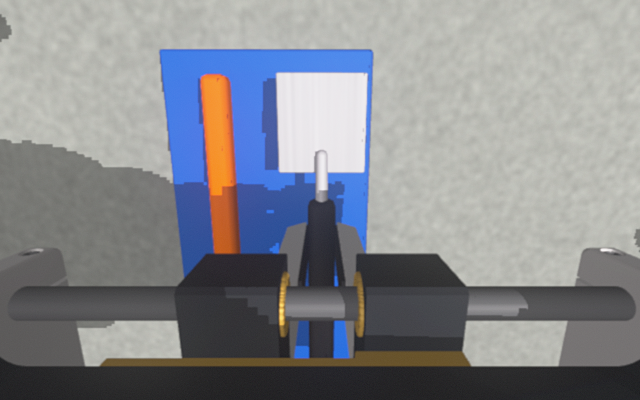

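Emit:
jog_arm:
  series:
    - [[0,-2,0,3,0],[0,-2.5,-0.5,5,0],[0,0,0,5,0],[0,0,0,4,0],[0,0,0,2.5,0],[0,0,0,0,0],[0,0,0,0,0],[32,0,0,0,0],[32,0,0,0,0],[32,0,0,0,0]]

```text
clock: 47.05
eef_pos: [0.4586, -0.3335, 0.0077]
ee_rot: [-3.14, -0.053, -0.001]
contact_force: [-0.1, -0.5, -0.1]
width: 0.323
```

Emit:
jog_arm:
  series:
    - [[32,0,0,0,0],[32,0,0,-8,0],[32,0,0,-25,0],[32,0,0,-35,0],[32,0,4,-38,0],[32,0,15,-38,0],[32,0,20,-38,0],[32,0,20,-30,0],[32,0,10,0,0],[32,0,0,0,0]]

```text
clock: 47.88
eef_pos: [0.4606, -0.4047, 0.2207]
ee_rot: [3.139, 0.049, 0.004]
contact_force: [0.5, -0.1, -1.6]
width: 0.337
```

```bash
python3 - <<'E'
from h import *
im,d,m=frame('wrist');save('w35',im); C=cloud(m,d); np.save('pics/w35d.npy',d)
im2,d2,m2=frame('top');save('t5',im2); np.save('pics/t5d.npy',d2)
b=blob(mask(im,(100,100,30),(125,255,255)));cnt,_=cv2.findContours(b,cv2.RETR_EXTERNAL,cv2.CHAIN_APPROX_NONE); hull=cv2.convexHull(max(cnt,key=cv2.contourArea))[:,0]
P=ray(m,hull,.004)[:,:2]*1000; r=cv2.minAreaRect(P.astype(np.float32)); print("mat",r)
s,p,R=st(); print(p,s['contact_force'],s['clock'])
E
```

```text
mat ((430.2597351074219, -333.58367919921875), (129.13323974609375, 217.748046875), 1.880955457687378)
[ 0.460393   -0.40144484  0.21817457] [ 0.31763043  1.30561384 -0.11799152] 47.9833
```

View pics/w35.png

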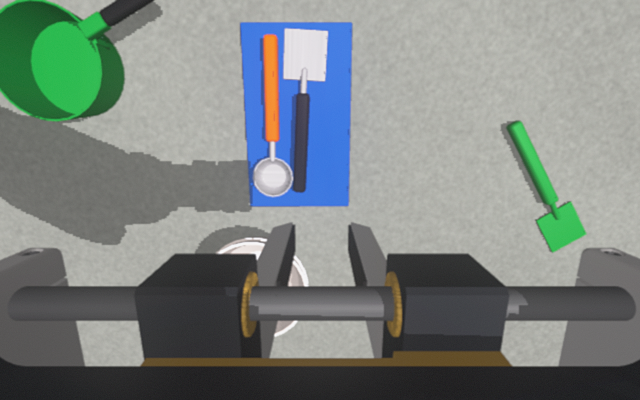

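View pics/t5.png

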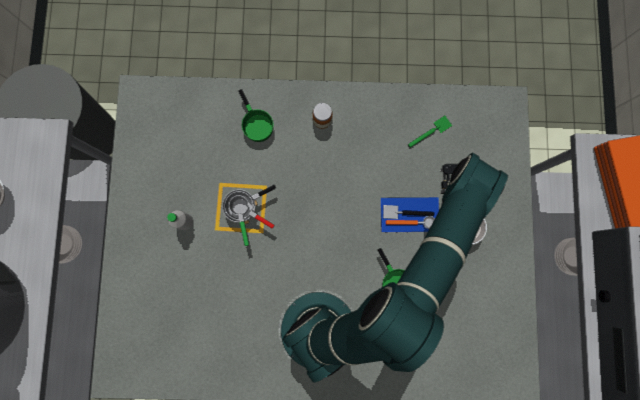

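```bash
python3 - <<'E'
from h import *
im=cv2.imread('pics/w35.png')[:,:,::-1].copy(); m=camera_model('wrist')
b=blob(mask(im,(0,0,0),(180,255,75)),(285,80,320,200)); P,c,ax,e,w,r=rect(m,b,.018); print("spat h",b.sum(),c,r,np.degrees(np.arctan2(*ax[::-1])),(c+ax*e[0]).round(1),(c+ax*e[1]).round(1),w)
b=blob(cv2.inRange(hsv(im),(0,0,150),(180,60,255)),(275,22,335,84)); P,c,ax,e,w,r=rect(m,b,.007); print("blade",b.sum(),c,r)
b=blob(mask(im,(5,120,60),(17,255,255)),(240,20,300,150)); P,c,ax,e,w,r=rect(m,b,.018); print("spoon h",c,r,np.degrees(np.arctan2(*ax[::-1])))
b=blob(cv2.inRange(hsv(im),(0,0,100),(180,60,255)),(250,150,296,200)); P,c,ax,e,w,r=rect(m,b,.017); print("bowl",b.sum(),c,r)
cv2.imwrite('pics/w35z.png',cv2.resize(im[10:220,200:400,::-1],None,fx=2.8,fy=2.8,interpolation=cv2.INTER_CUBIC))
im=cv2.imread('pics/t5.png'); cv2.imwrite('pics/t5z.png',cv2.resize(im[160:270,150:300],None,fx=5,fy=5,interpolation=cv2.INTER_CUBIC))
E
```

```text
spat h 58 [ 430.3747633  -400.28651769] ((432.7702941894531, -394.36737060546875), (11.187230110168457, 40.901580810546875), 1.177022099494934) 98.26755255303321 [ 432.6 -415.4] [ 426.6 -374.3] 12.055000169570885
blade 2176 [ 436.84450489 -256.46863236] ((436.8411865234375, -258.4915466308594), (58.284080505371094, 49.337547302246094), 88.69945526123047)
spoon h [ 399.18831966 -295.09657192] ((399.3299560546875, -297.69354248046875), (14.594379425048828, 116.39090728759766), 1.1914266347885132) 91.03524965642501
bowl 1264 [ 400.67400048 -398.31524583] ((400.52532958984375, -398.8751220703125), (48.66856384277344, 49.398292541503906), 44.976688385009766)
```

View pics/w35z.png

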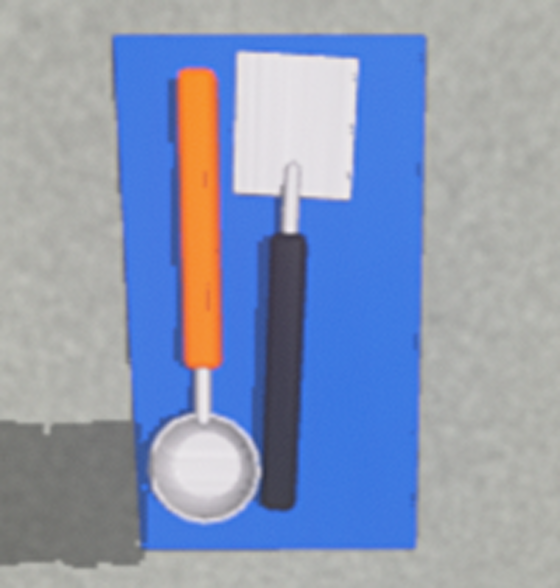

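View pics/t5z.png

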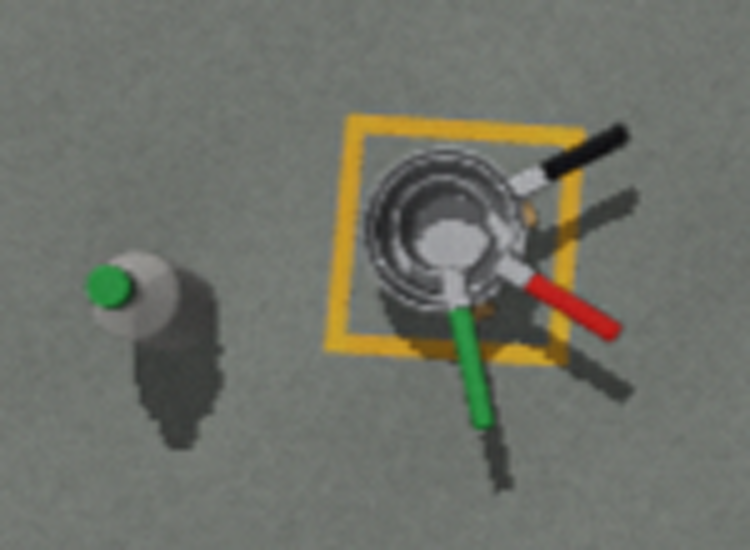

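The wrist picture shows the spatula displaced about 25 mm towards the spoon, with its blade centre at x≈437 instead of 460. It has evidently been knocked since I let it go, and its handle end lies close to the spoon bowl. I'll re-lay it.

```bash
python3 - <<'E'
from h import *
im=cv2.imread('pics/w35.png')[:,:,::-1].copy(); m=camera_model('wrist'); C=cloud(m,np.load('pics/w35d.npy'))
H=hsv(im); b=blob(((H[:,:,2]<110)&~((H[:,:,0]>100)&(H[:,:,0]<125)&(H[:,:,1]>140))).astype(np.uint8),(288,90,316,196)); P,c,ax,e,w,r=rect(m,b,.018); print("spat h",b.sum(),c,r,np.degrees(np.arctan2(*ax[::-1])),(c+ax*e[0]).round(1),(c+ax*e[1]).round(1),w)
# z of handle along axis
for t in np.linspace(0,1,6):
    u=305+(300-305)*t; v=98+(188-98)*t; print(C[int(v),int(u)].round(4))
print("bowl right edge",ray(m,[[293,177]],.017),"handle left edge there",ray(m,[[294.5,180]],.018))
E
```

```text
spat h 1204 [ 434.57132077 -356.05386167] ((434.54571533203125, -358.087158203125), (116.28736877441406, 14.872095108032227), 88.77169799804688) 88.75143974674445 [ 433.3 -415.8] [ 435.8 -300.9] 14.884810787259617
[ 0.4387 -0.305   0.0153]
[ 0.438  -0.3255  0.0155]
[ 0.4373 -0.3464  0.0161]
[ 0.4366 -0.3678  0.0172]
[ 0.4358 -0.3898  0.0171]
[ 0.4349 -0.4124  0.0167]
bowl right edge [[ 0.42604623 -0.39881872  0.017     ]] handle left edge there [[ 0.42803178 -0.4023347   0.018     ]]
```

```bash
python3 - <<'E'
from h import *
go(.4373,-.324,.06,-1.2,8)
E
```

```text
clock 47.98 tcp [ 0.4604 -0.4014  0.2182] jaw 1.9 q7 0.60 w 0.342 F [ 0.3  1.3 -0.1] dist 178 turn 3.1
[-2.6, -9.8, 19.8, np.float64(0.39)]
[-2.6, -9.8, 19.8, np.float64(0.39)]
[-2.7, -9.7, 19.8, np.float64(0.39)]
[-2.8, -9.7, 19.8, np.float64(0.39)]
[-2.8, -9.7, 19.8, np.float64(0.39)]
[-2.9, -9.7, 19.8, np.float64(0.39)]
[-3.0, -9.7, 19.8, np.float64(0.39)]
[-3.0, -9.6, 19.8, np.float64(0.39)]
```

Emit:
jog_arm:
  series:
    - [[26,-3,-10,18,0.6],[26,-3,-11,20,0.6],[26,-3.5,-11,22,0.6],[26,-3.5,-11,22,0.6],[26,-3.5,-11,22,0.6],[26,-3.5,-11,22,0.1],[26,-3,-11,20,0],[26,0,-3,12,0],[26,0,0,0,0],[26,0,0,0,0]]

```text
clock: 48.82
eef_pos: [0.4373, -0.3218, 0.0602]
ee_rot: [-3.139, 0.03, 0.002]
contact_force: [-0.1, 0.4, 0.7]
width: 0.278
```

```bash
python3 - <<'E'
from h import *
go(.4373,-.324,.0085,-1.2,1)
im,d,m=frame('wrist');save('w36',im)
H=hsv(im); b=blob(((H[:,:,2]<110)&~((H[:,:,0]>100)&(H[:,:,0]<125)&(H[:,:,1]>140))).astype(np.uint8),(295,190,340,230)); P,c,ax,e,w,r=rect(m,b,.018); print(b.sum(),r,c)
b=blob(mask(im,(5,120,60),(17,255,255)),(150,20,310,250)); P,c,ax,e,w,r=rect(m,b,.018); print("spoon h",c,r)
E
```

```text
clock 48.82 tcp [ 0.4373 -0.3218  0.0602] jaw -1.1 q7 0.40 w 0.278 F [-0.1  0.4  0.7] dist 52 turn 0.1
[0.1, 2.2, 51.7, np.float64(0.1)]
796 ((436.2239685058594, -316.39215087890625), (29.913414001464844, 14.770997047424316), 88.4114761352539) [ 436.03115564 -316.50301516]
spoon h [ 399.60102129 -287.87092726] ((400.00390625, -294.0030517578125), (15.23327922821045, 104.9416275024414), 1.0644015073776245)
```

View pics/w36.png

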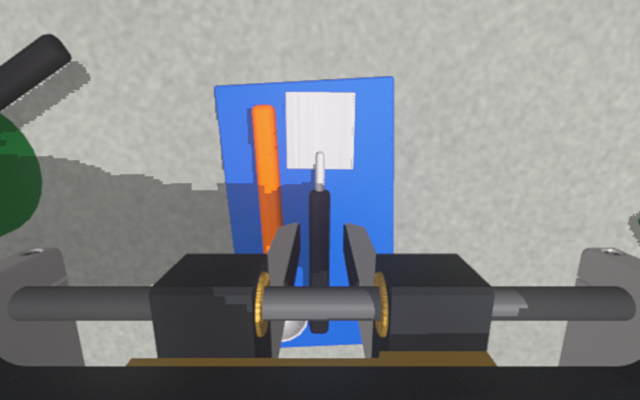

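Emit:
jog_arm:
  series:
    - [[26,0.3,1,8,0],[26,0,0,10,0],[26,0,0,10,0],[26,0,0,10,0],[26,0,0,8,0],[26,0,0,5,0],[26,0,0,0,0],[26,0,0,0,0],[0,0,0,0,0],[0,0,0,0,0]]
  force: 40

```text
clock: 49.7
eef_pos: [0.4381, -0.3242, 0.0101]
ee_rot: [-3.141, 0.032, -0.001]
contact_force: [-0.2, 0.5, -0.6]
width: 0.176
```

Emit:
jog_arm:
  series:
    - [[0,0,0,0,0],[0,0,0,0,0],[0,0,0,0,0],[0,0,0,-3,0],[0,0,0,-6,0],[0,0,0,-8,0],[0,0,0,-8,0],[0,0,0,-4,0],[0,0,0,0,0],[0,0,0,0,0]]

```text
clock: 50.53
eef_pos: [0.438, -0.3242, 0.0391]
ee_rot: [-3.141, 0.032, -0.002]
contact_force: [-0.1, 0.1, -0.9]
width: 0.162
```

```bash
python3 - <<'E'
from h import *
go(.461,-.3335,.0085,1.9,1)
im,d,m=frame('wrist');save('w37',im); C=cloud(m,d)
for v in (90,120,150,210,230,245): print(v,C[v,322].round(4))
b=blob(cv2.inRange(hsv(im),(0,0,150),(180,60,255)),(260,40,385,200)); P,c,ax,e,w,r=rect(m,b,.032); print("blade",b.sum(),c,r)
E
```

```text
clock 50.53 tcp [ 0.438  -0.3242  0.0391] jaw -1.2 q7 0.38 w 0.162 F [-0.1  0.1 -0.9] dist 39 turn -3.1
[23.1, 8.9, 30.6, np.float64(-3.08)]
90 [ 0.4406 -0.239   0.0364]
120 [ 0.4403 -0.2552  0.0361]
150 [ 0.44   -0.272   0.0362]
210 [ 0.4393 -0.305   0.0477]
230 [ 0.4391 -0.3172  0.0469]
245 [ 0.4389 -0.3262  0.0477]
blade 8822 [ 439.56074539 -259.88837567] ((439.4010314941406, -267.1943359375), (70.14707946777344, 51.070133209228516), 88.86160278320312)
```

View pics/w37.png

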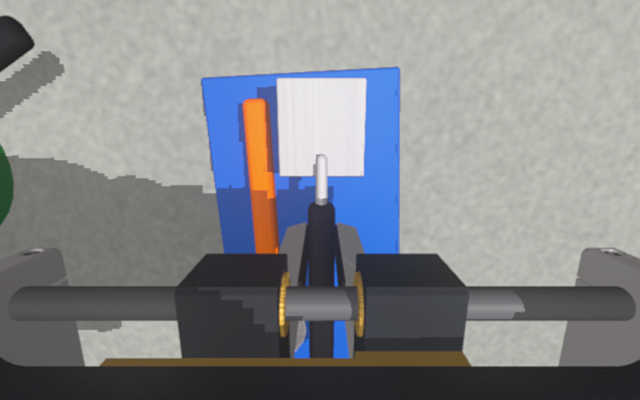

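Emit:
jog_arm:
  series:
    - [[0,5,1.5,0,-1],[0,6,1.5,0,-1],[0,6,1.5,0,-1.1],[0,6,1.5,3,0],[0,0,0,7,0],[0,0,0,8,0],[0,0,0,6,0],[0,0,0,4,0],[0,0,0,2,0],[0,0,0,0,0]]

```text
clock: 51.42
eef_pos: [0.4602, -0.3298, 0.0091]
ee_rot: [-3.14, -0.052, 0.002]
contact_force: [-9.3, 3.1, 22.7]
width: 0.162
```

```bash
python3 - <<'E'
from h import *
go(.461,-.330,.0090,1.9,1)
E
```

```text
clock 51.42 tcp [ 0.4602 -0.3298  0.0091] jaw 1.9 q7 0.40 w 0.162 F [-9.3  3.1 22.7] dist 1 turn 0.0
[0.8, 0.3, 0.1, np.float64(0.01)]
```

Emit:
jog_arm:
  series:
    - [[0,0,0,-1,0],[0,0,0,-0.5,0],[30,0,0,0,0],[30,0,0,0,0],[30,0,0,0,0],[30,0,0,0,0],[30,0,0,-6,0],[30,0,0,-20,0],[30,0,0,-35,0],[30,0,0,-38,0]]

```text
clock: 52.25
eef_pos: [0.4601, -0.3292, 0.1097]
ee_rot: [-3.138, -0.053, 0.002]
contact_force: [0.8, -0.2, -0.5]
width: 0.32
```

Emit:
jog_arm:
  series:
    - [[30,0,5,-30,0],[30,0,15,-30,0],[30,0,20,-25,0],[30,0,20,-20,0],[30,0,15,0,0],[30,0,0,0,0],[30,0,0,0,0],[30,0,0,0,0],[30,0,0,0,0],[30,0,0,0,0]]

```text
clock: 53.08
eef_pos: [0.4635, -0.404, 0.2139]
ee_rot: [-3.14, -0.054, -0.0]
contact_force: [-0.7, -0.1, 1.1]
width: 0.317
```

```bash
cat > chk.py <<'E'
from h import *
im,d,m=frame('wrist');save('w38',im); C=cloud(m,d)
s,p,R=st(); print(p,s['clock'])
H=hsv(im); mat=(H[:,:,0]>100)&(H[:,:,0]<125)&(H[:,:,1]>140)
b=blob(mask(im,(100,100,30),(125,255,255)));cnt,_=cv2.findContours(b,cv2.RETR_EXTERNAL,cv2.CHAIN_APPROX_NONE); hull=cv2.convexHull(max(cnt,key=cv2.contourArea))[:,0]
r0=cv2.minAreaRect((ray(m,hull,.004)[:,:2]*1000).astype(np.float32)); print("mat",r0); u0,v0,w,h=cv2.boundingRect(hull)
box=(u0,v0,u0+w,v0+h)
b=blob(((H[:,:,2]<110)&~mat).astype(np.uint8),box); P,c,ax,e,w,r=rect(m,b,.018); print("spat h",b.sum(),r)
b=blob(mask(im,(5,120,60),(17,255,255)),box); P,c,ax,e,w,r=rect(m,b,.018); print("spoon h",b.sum(),r)
wh=cv2.inRange(H,(0,0,120),(180,60,255)); n,l,st_,ce=cv2.connectedComponentsWithStats(wh[box[1]:box[3],box[0]:box[2]])
for i in range(1,n):
    if st_[i,4]>400:
        v,u=np.nonzero(l==i); print("white",st_[i,4],cv2.minAreaRect((ray(m,np.c_[u+box[0],v+box[1]],.009)[:,:2]*1000).astype(np.float32)))
E
python3 chk.py
```

```text
[ 0.4635136  -0.40422647  0.21395997] 53.1333
mat ((430.28424072265625, -334.3792724609375), (129.14414978027344, 218.18809509277344), 1.9460721015930176)
spat h 1193 ((462.56854248046875, -367.235595703125), (14.228372573852539, 117.08031463623047), 1.747576117515564)
spoon h 1384 ((400.05145263671875, -301.0751037597656), (14.660411834716797, 117.20404815673828), 0.9767646193504333)
white 525 ((365.3711242675781, -319.064697265625), (155.2152099609375, 8.611538887023926), 88.75275421142578)
white 2287 ((459.55938720703125, -273.4097595214844), (49.028316497802734, 69.27584075927734), 1.3741230964660645)
white 1297 ((395.8486328125, -398.7629699707031), (49.52398681640625, 63.80007553100586), 30.004405975341797)
```

View pics/w38.png

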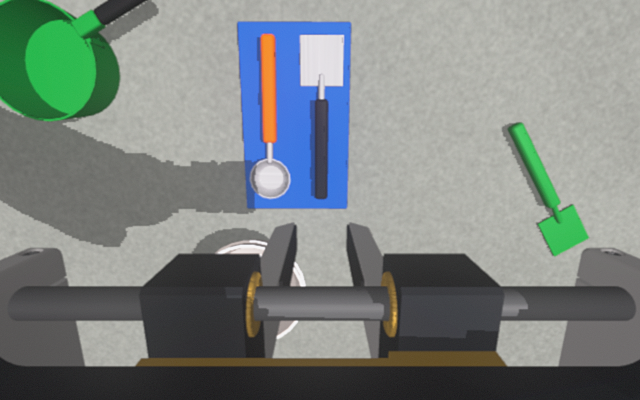

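Emit:
jog_arm:
  series:
    - [[30,0,-20,-5,0],[30,2,-38,-5,0],[30,2,-40,0,0],[30,2,-40,0,0],[30,0,-40,0,0],[30,0,-40,0,0],[30,0,-40,0,0],[30,0,-40,0,0],[30,0,-40,0,0],[30,0,-40,0,0]]

```text
clock: 53.97
eef_pos: [0.456, -0.0249, 0.2246]
ee_rot: [-3.141, -0.053, -0.001]
contact_force: [1.0, -0.1, 0.5]
width: 0.32
```

Emit:
jog_arm:
  series:
    - [[30,-1,-40,0,0],[30,-1,-40,0,0],[30,-1,-40,0,0],[30,-1,-40,0,0],[30,-1,-30,0,0],[30,0,-10,0,0],[30,0,0,0,0],[30,0,0,0,0],[30,0,0,0,0],[30,0,0,0,0]]

```text
clock: 54.8
eef_pos: [0.4452, 0.1716, 0.2246]
ee_rot: [-3.141, -0.05, -0.001]
contact_force: [0.3, -0.8, -0.4]
width: 0.321
```

```bash
python3 - <<'E'
from h import *
im,d,m=frame('wrist');save('w39',im); C=cloud(m,d); np.save('pics/w39d.npy',d)
s,p,R=st(); print(p,s['clock'])
E
```

```text
[0.4451866  0.17167126 0.22459493] 54.85
```

View pics/w39.png

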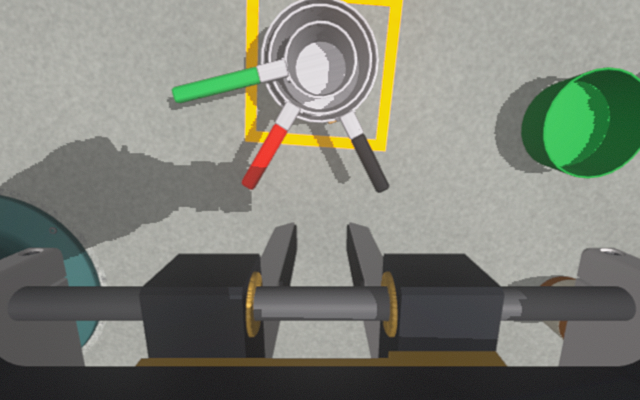

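Emit:
jog_arm:
  series:
    - [[30,-3,12,-5,0],[30,0,14,-5,0],[30,0,14,-5,0],[30,0,10,-5,0],[30,0,0,0,0],[30,0,0,0,0],[30,0,0,0,0],[30,0,0,0,0],[30,0,0,0,0],[30,0,0,0,0]]

```text
clock: 55.68
eef_pos: [0.4435, 0.1231, 0.2444]
ee_rot: [-3.14, -0.054, -0.0]
contact_force: [-0.0, -0.6, 0.2]
width: 0.314
```

```bash
python3 - <<'E'
from h import *
im,d,m=frame('wrist');save('w40',im); C=cloud(m,d); h=C[:,:,2]
bm=blob(mask(im,(18,130,120),(32,255,255))); P,c,ax,e,w,r=rect(m,bm,0); print("mark",r)
# trivet/pan concentricity: rims
ctr=np.array([440.2,299.5]); X=C[:,:,:2]*1000; rad=np.hypot(X[:,:,0]-ctr[0],X[:,:,1]-ctr[1])
from scipy.optimize import least_squares
for n,r,z in (("a",59,.064),("b",51,.069),("d",35,.074)):
    ang=np.degrees(np.arctan2(X[:,:,1]-ctr[1],X[:,:,0]-ctr[0]))
    k=(abs(rad-r)<6)&(abs(h-z)<.004)
    for a in (-60,-120,-165): k&=abs((ang-a+180)%360-180)>14
    Q=X[k]; f=least_squares(lambda c:np.hypot(*(Q-c).T)-r,ctr,loss='soft_l1'); A=np.c_[C[k][:,:2],np.ones(k.sum())]; sl=np.linalg.lstsq(A,C[k][:,2],rcond=None)[0]
    print(n,k.sum(),f.x.round(1),"z med %.4f"%np.median(h[k]),"tilt deg",np.degrees(sl[:2]).round(2))
k=rad<20; print("inner bottom z",np.median(h[k]))
for nm,lo,hi in (("green",(50,100,40),(75,255,255)),("red",(0,150,60),(6,255,255))):
    b=blob(mask(im,lo,hi)&((rad<165).astype(np.uint8)*255)); P,c,ax,e,w,r=rect(m,b,.082); print(nm,np.degrees(np.arctan2(*(c-ctr)[::-1])), "z",np.median(h[b>0]))
E
```

```text
mark ((519.7756958007812, 274.4192810058594), (132.4580078125, 18.94464683532715), 87.76032257080078)
a 378 [439.5 301. ] z med 0.0641 tilt deg [ 0.04 -0.74]
b 324 [440.  300.7] z med 0.0690 tilt deg [ 0.03 -0.46]
d 264 [440.5 299.9] z med 0.0740 tilt deg [ 0.21 -1.09]
inner bottom z 0.029343655776382028
green -164.85749233506934 z 0.08382404044215555
red -119.62498466000854 z 0.07901211454763654
```

View pics/w40.png

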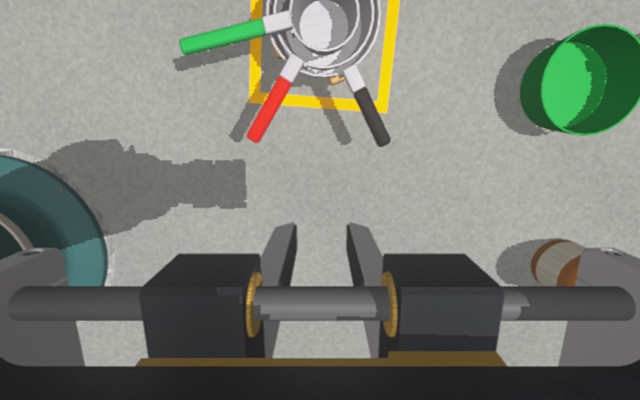

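```bash
python3 - <<'E'
from h import *
im,d,m=frame('top'); save('t6',im); cv2.imwrite('pics/t6z.png',cv2.resize(im[150:270,200:500,::-1],None,fx=2.6,fy=2.6,interpolation=cv2.INTER_CUBIC))
E
```

```text
(no output)
```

View pics/t6z.png

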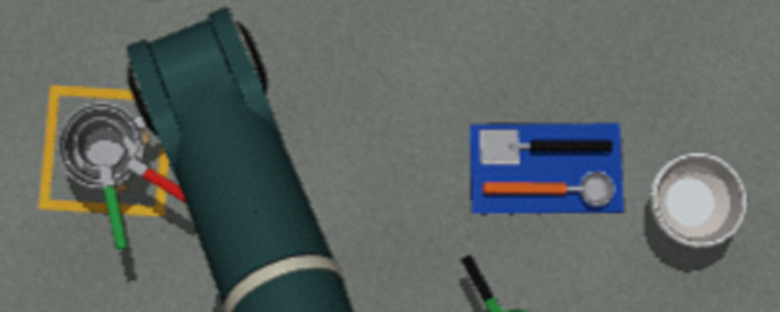

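The spatula and spoon lie head to tail inside the mat, the stack is on the trivet in the square, and the robot is clear of everything. I hand in.

```bash
python3 -c "
from rig import *
print(close_job())"
```

```text
the job is handed in; nothing more can be done
None
```

The counter is tidied and the job was handed in at about 56 s of the 210 s allowed.

- **Trivet and pans:** The trivet lies flat in the middle of the yellow square. Pan_a stands on it, with pan_b and pan_d nested inside; pan_c and pan_e were not there.
- **Stack check:** The rims read 64, 69 and 74 mm above the counter, as expected for seated pans. The rim centres agree within about 2 mm and are within about 1 mm of the square's centre. The fitted rim tilt was about 1° or less.
- **Handles:** They point at about −60°, −120° and −165°, which leaves about 60 mm or more free between any two where you would hold them.
- **Utensils:** The spatula and spoon lie flat, head to tail along the mat and inside its edges, each within about 1° of its length.
- **Left alone:** I did not handle the bottle, jar, bowls or green look-alikes.

Three things did not go cleanly:
- **Pan_a tilt:** At the first grip, 100 mm out, it tilted about 17° as it was lifted. I set it down and took it at 79 mm, and it then stayed level.
- **Spatula knock:** The spatula was pushed about 25 mm towards the spoon after I first laid it, so I picked it up and laid it again.
- **Last close-up:** It cut off part of the yellow square, so the fit of the square there was unusable. The square's centre comes from an earlier full view.

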